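# Trip the breaker, build up the terminal stud, switch back on

### The job

Before working on the power unit, press the breaker's test button so that its lever drops. Then build up the stack on the unit's upright stud, threading on the tubular spacer first, then every flat washer that is lying on the bench, and last the flanged bushing with its flange down, each pushed home on the one below. When the stack is complete, lift the breaker's lever back up, and leave the other things on the bench where they are.

Things in the scene. Friction and masses are not known exactly. Their poses are not given: they have to be found in the camera images.
- unit: Gold-coloured metal power unit, 170 x 150 x 60 mm (its own x, y, z), fixed to the bench; origin at the centre of its underside. On its flat top stands one vertical steel stud. It stands on the left or on the right of the loose hardware, its x axis turned up to 0.3 rad from the world's.
- stud_base (a point): Foot of the stud, on its axis, at the unit's top face (60 mm above the bench; z up). The stud is 12 mm in diameter and 55 mm tall; its last 8 mm narrow to a 5 mm tip. The axis lies 30 mm from the unit's centre, towards the unit's -x.
- stud_tip (a point): Top of the stud, on its axis, 55 mm above its foot.
- breaker: White residual-current breaker lying face up, fixed to the bench: housing 90 x 120 x 50 mm (its own x, y, z) on a grey foot plate 110 x 140 x 6 mm; origin at the centre of the underside, x axis turned up to 0.3 rad from the world's. It stands on the side opposite to the unit. The black lever stands on its +y half, the test button on its -y half.
- test_button (a joint): Travel of the grey round test button, m: 0 up, 0.007 fully down. It moves straight down against a spring (1.5 N at first, 5 N fully down) and comes up again when let go. Pressed more than about 4 mm down it throws the lever over; while it is held down the lever cannot come back up.
- button_top (a point): Centre of the test button's top, 20 mm in diameter, 12 mm proud of the housing (62 mm above the bench), at x = 5 mm, y = -28 mm in the breaker's frame.
- lever (a joint): Angle of the breaker's black lever, rad: 0 = up (on), leaning 0.3 rad from vertical towards the breaker's +x; 1.05 = dropped (off), leaning 0.75 rad from vertical towards the breaker's -x. It weighs 50 g and hinges freely: on either side of vertical (0.3) its weight carries it to that end. Lift it along its arc: a push that does not rise with it can jam.
- lever_tip (a point): Centre of the lever's cross bar (14 mm in diameter, 28 mm long along the breaker's y), 52 mm from the hinge; the stem below it is 8 mm thick and 14 mm wide.
- lever_hinge (a point): The lever's hinge axis, along the breaker's y, at the housing's top face (50 mm above the bench), at x = 15 mm, y = 28 mm in the breaker's frame.
- spacer: Plain aluminium tube, outer diameter 30 mm, bore 15 mm, 18 mm long, standing on end; origin at its middle, z along the bore.
- washer1: Flat steel washer, outer diameter 40 mm, hole 15 mm, 5 mm thick, lying flat; origin at its middle, z along the hole. Two to four such washers are present; all are alike.
- washer2: Flat steel washer, outer diameter 40 mm, hole 15 mm, 5 mm thick, lying flat; origin at its middle, z along the hole. Two to four such washers are present; all are alike.
- washer3: Flat steel washer, outer diameter 40 mm, hole 15 mm, 5 mm thick, lying flat; origin at its middle, z along the hole. Two to four such washers are present; all are alike.
- washer4: Flat steel washer, outer diameter 40 mm, hole 15 mm, 5 mm thick, lying flat; origin at its middle, z along the hole. Two to four such washers are present; all are alike.
- bushing: Black plastic flanged bushing, 18 mm tall, bore 15 mm: flange 33 mm in diameter and 4 mm thick at the bottom, neck 22 mm in diameter above it; stands flange down; origin at the centre of the flange's underside, z up along the bore towards the neck.
- dust_cap: Bystander: aluminium connector cap, 34 mm in diameter, 34 mm tall, standing; origin at the centre of its underside.
- terminal_block: Bystander: green terminal block, 30 x 70 x 22 mm; origin at the centre of its underside.
- meter: Bystander: grey hand meter, 80 x 150 x 35 mm, lying; origin at the centre of its underside.
- screwdriver: Bystander: screwdriver lying near the robot's base, handle towards its own -x.
Mind the look-alikes: they are no part of the job. What is meant by the bushing is not orange, purple or turquoise, and is the smaller of those in its own colour.

How it is judged:
On the way, in this order (a step that is already met when the one before it is completed fails the run):
1. the test button is pressed (value of joint test_button above 0.0025 m).
2. the breaker's lever has dropped (value of joint lever above 0.9 rad), for 0.2 s.
3. the spacer is on the stud, down on the unit's top (horizontal distance between spacer and stud_base below 0.004 m and z of spacer in the frame of stud_base between 0.005 and 0.0115 m), for 0.2 s.
4. every washer present is on the stud above the spacer (all of step 3 and horizontal distance between each of washer1, washer2, washer3, washer4 and stud_base below 0.004 m and z of washer1 in the frame of stud_base between 0.018 and 0.04 m and z of washer2 in the frame of stud_base between 0.018 and 0.04 m and z of washer3 in the frame of stud_base between 0.018 and 0.04 m and z of washer4 in the frame of stud_base between 0.018 and 0.04 m), for 0.2 s.
5. the bushing is on the stud, flange down on the topmost washer (all of step 4 and horizontal distance between bushing and stud_base below 0.004 m and z of bushing in the frame of stud_base between 0.025 and 0.041 m and angle between bushing's own z axis and vertical below 0.15 rad and z of each of washer1, washer2, washer3, washer4 in the frame of bushing below -0.001 m and z of any of washer1, washer2, washer3, washer4 in the frame of bushing above -0.0055 m), for 0.2 s.
6. the lever is back up (value of joint lever below 0.15 rad), for 0.2 s.
At the end, for the whole second after the job is handed in: On the stud, from below: spacer (down on the unit's top within 2.5 mm), every washer present, bushing with its flange down (tilt under 0.15 rad) within 3 mm of resting on the topmost washer; each within 4 mm of the stud's axis and at rest; lever up (below 0.15 rad) (all of step 5 and linear speed of each of spacer, washer1, washer2, washer3, washer4, bushing below 0.02 m/s and value of joint lever between -0.1 and 0.15 rad); the robot touches nothing.
It fails at once if a bystander (cap, terminal block, meter, screwdriver) is shifted by more than 30 mm (distance of any of dust_cap, terminal_block, meter, screwdriver from where it was at the start of the episode above 0.03 m).
Of washer1, washer2, washer3, washer4 only 2 to 4 are there at a start; the rules pass over those that are not, and their reading is None.
At some moment in a run one of spacer, washer1, washer2, washer3, washer4, bushing may be knocked a few centimetres aside while the robot is not near it.
Once in a run the grip may slacken for a moment while it holds something.
It also fails if it takes over 210 s, if anything falls off the work surface, if the arm or the gripper's body presses on something with over 40 N, if the wrist force passes 120 N, or if a joint passes its speed limit or range.

### The arm

A 6-joint arm with a two-finger parallel gripper is mounted at the origin on the work surface. World frame = base frame: x ahead of the robot, y to its left, z up, the work surface at z = 0. Lengths are in m, angles in rad, forces in N, time in s.
With the tool pointing down it reaches from about 0.4 to 0.825 m from the base axis. Payload 7 kg.
Tool frame: the origin (TCP) lies at the very end of the fingers, on their centre line; the grasp point (between the pads) lies 19 mm behind it (tcp_to_grasp is the distance from the TCP to the grasp point, in m); x points along the fingers, z is the direction in which the jaws open and shut, and the axes are right-handed (so a half turn about x gives the same grasp; the last joint's range is limited). The gripper opens to 88 mm and grips with 3 to 60 N. Pads are 19 mm wide; open, the fingers measure 130 mm over their backs; the gripper's body (78 mm by 193 mm) begins 47 mm behind the grasp point.
Start: joints at [-0.928, 0.359, 0.012, 0, -1.224, -0.288], TCP at [0.234, -0.633, 0.227] pointing down, gripper open.
Joint ranges: [-3.07, 3.07], [-1.43, 2.12], [-1.02, 1.25], [-3.03, 1.67], [-3.05, -0], [-3.03, 3.03]. Speed limits (rad/s): [2.39, 2.39, 3.01, 3.14, 3.14, 3.14].

### API

Orientations are given as [roll, pitch, yaw] about the fixed x, y, z axes, in that order (R = Rz(yaw) Ry(pitch) Rx(roll)).
In Python, from station import get_state, grab_frame, job_done, tcp_to_grasp gives the robot as it stands. The module is installed in compiled form; this text tells all that it offers.
- The arm moves only by the shell command python3 -m crank 'ROWS' [FORCE]. ROWS is JSON, a list of rows, each a list of 7 numbers: the shift along the tool's x, y, z in m, then the turn, a rotation vector about the tool's x, y, z in rad, then the opening, from 0 (shut) to 1 (fully open). In form: [[x, y, z, wx, wy, wz, fingers], ...]. A call has 1 to 10 rows; each row is the pose to reach, as a shift and turn from the pose commanded when the call began, along the tool's axes at that moment; what a row does not reach only later rows make up. A row lasts 1/8 s, in which the tool goes at most 62.5 mm and 10.7 degrees, less where a joint would pass 70% of its speed; a pose out of reach is approached as far as the arm can. A call with a gripper value outside its range is refused whole. The fingers move at their own pace and stop on an object; FORCE is the grip in N (left out, the last holds). Time passes only in rows, so rows that repeat a pose let the fingers close. It gives the time, the measured TCP pose, the force and the opening at its end, in the units of the state.
- get_state(): the state, without advancing time (a new reading comes with each control period).
- grab_frame(name): name is "scene" or "top"; returns a dict with "pixels" (480x640x3 uint8, red, green, blue), "vfov" (degrees; the focal length in pixels is half the picture's height over the tangent of half this angle, whatever the lens; pixels are square), "cx", "cy" (the principal point, pixels), "extrinsics" (4x4, takes a point from world to camera coordinates). Camera axes: x right, y up, looking along -z (the intrinsics and any distortion apply to the point x, -y, -z); pixel columns grow to the right and rows downward; lengths in m; the calibration is good to about 2 mm. A picture is of the moment at which its call begins. There is no depth.
- job_done(): hands the job in, once; it reports no verdict.
The state is a dict: "t": time; "q": joint angles; "qd": joint speeds; "joint_efforts": joint torques, N m; "eef_pos": TCP position; "ee_rot": TCP orientation; "force": force on the tool from outside, world axes, zero at the start; "moment": the same for the moment, N m; "width": finger opening in m.
Only numpy, scipy, OpenCV 4.12 (cv2) and the standard library are available. Lean on these libraries where they do the work, as an engineer would, in place of code of your own. Each camera call takes 0.05 s, during which the arm holds its last target.

## Working session

There is one attempt and no reset: what is moved stays moved. The work goes in short steps, Python scripts to look and compute and a shell command to move; the robot and the scene stay as the last step left them, time stands still between calls to the robot, and variables do not carry over. Pictures are saved under pics/ and viewed, and the job is handed in when it is done.

```bash
mkdir -p pics; ls
python3 - <<'E'
from station import *
import cv2,numpy as np
s=get_state(); print(s); print(tcp_to_grasp)
for n in("scene","top"):
    f=grab_frame(n); cv2.imwrite(f"pics/{n}0.png",f["pixels"][:,:,::-1]); print(n,[ (k,v) for k,v in f.items() if k!="pixels"])
E
```

```text
pics
{'t': 0.0, 'q': array([-9.27897037e-01,  3.59375873e-01,  1.10835148e-02, -3.64211248e-04,
       -1.22411026e+00, -2.88124362e-01]), 'qd': array([-0.00090246,  0.00059047,  0.00051   ,  0.00027596,  0.001001  ,
       -0.0004967 ]), 'joint_efforts': array([ 1.69911906e-03, -5.82723427e+01,  2.93065685e+01,  6.99705809e+00,
        7.11882240e-03, -1.90579881e-04]), 'eef_pos': array([ 0.23430879, -0.63251116,  0.22563801]), 'ee_rot': array([0.07814263, 1.56915394, 2.00358986]), 'force': array([-0.06682719, -0.60652654, -0.69517225]), 'moment': array([-0.00781956,  0.00808605, -0.05087326]), 'width': 0.08748913868912446}
0.0188
scene [('vfov', 57.22085809207071), ('cx', 317.14123507446914), ('cy', 234.6927184883333), ('extrinsics', array([[-0.25345028,  0.96727255, -0.01211496,  0.12343028],
       [-0.52487185, -0.1269883 ,  0.84165522,  0.22105865],
       [ 0.81257154,  0.21967655,  0.53987935, -1.28781018],
       [ 0.        ,  0.        ,  0.        ,  1.        ]]))]
top [('vfov', 55.22534710181957), ('cx', 314.5861176578361), ('cy', 239.06771289978846), ('extrinsics', array([[ 0.01294702, -0.99961197, -0.02466348,  0.01619301],
       [ 0.99426139,  0.01025039,  0.10648577, -0.55106926],
       [-0.10619164, -0.02590062,  0.9940083 , -0.90017208],
       [ 0.        ,  0.        ,  0.        ,  1.        ]]))]
```

View pics/scene0.png

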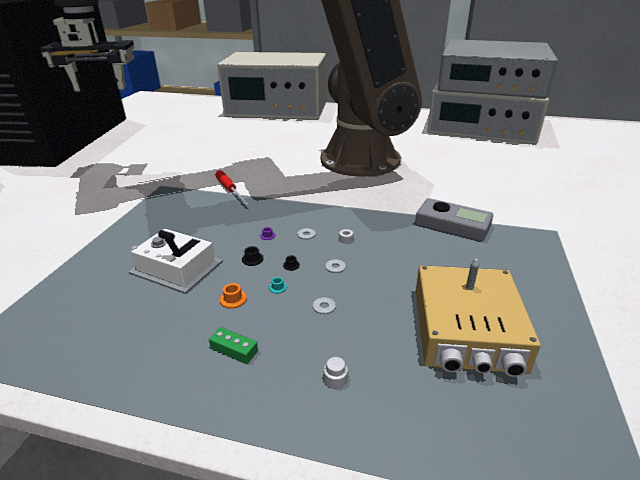

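View pics/top0.png

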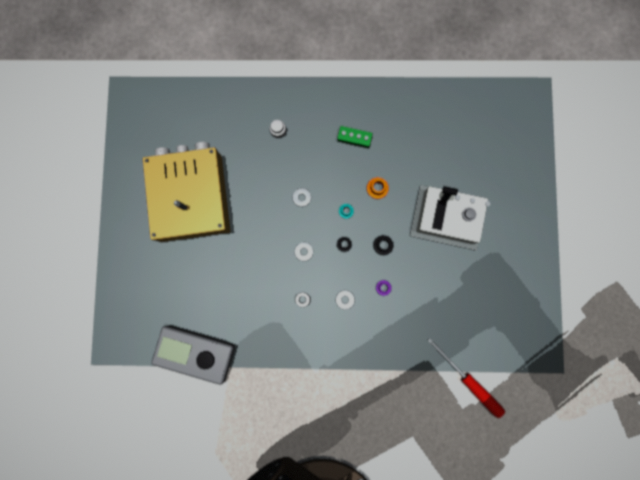

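```bash
cat > h.py <<'E'
import numpy as np,cv2
from station import *
def K(f):
    F=240/np.tan(np.radians(f["vfov"])/2); return F,f["cx"],f["cy"]
def pix(f,p):
    F,cx,cy=K(f); c=(f["extrinsics"]@np.append(p,1))[:3]
    return np.array([cx+F*c[0]/-c[2], cy-F*c[1]/-c[2]])
def ray(f,u,v):
    F,cx,cy=K(f); d=np.array([(u-cx)/F,-(v-cy)/F,-1]); E=f["extrinsics"]; R=E[:3,:3]
    return -R.T@E[:3,3], R.T@d
def onz(f,u,v,z):
    o,d=ray(f,u,v); return o+d*(z-o[2])/d[2]
def tri(fs,uvs):
    A=np.zeros((3,3));b=np.zeros(3);L=[]
    for f,(u,v) in zip(fs,uvs):
        o,d=ray(f,u,v); d=d/np.linalg.norm(d); P=np.eye(3)-np.outer(d,d); A+=P;b+=P@o; L.append((o,P))
    x=np.linalg.solve(A,b); return x,[np.linalg.norm(P@(x-o)) for o,P in L]
def crop(f,u,v,w,h,s,name):
    u=int(u);v=int(v); x0=max(0,u-w//2);y0=max(0,v-h//2)
    c=f["pixels"][y0:y0+h,x0:x0+w,::-1]; c=cv2.resize(c,None,fx=s,fy=s,interpolation=cv2.INTER_CUBIC)
    for i in range(0,w,10):
        cv2.line(c,(i*s,0),(i*s,6 if i%50 else 14),(0,0,255),1)
        if i%20==0: cv2.putText(c,str(x0+i),(i*s,22),0,.35,(0,0,255),1)
    for i in range(0,h,10):
        cv2.line(c,(0,i*s),(6,i*s),(0,0,255),1)
        if i%20==0: cv2.putText(c,str(y0+i),(8,i*s+4),0,.35,(0,0,255),1)
    cv2.imwrite("pics/"+name,c)
E
python3 - <<'E'
from h import *
t=grab_frame("top");s=grab_frame("scene")
crop(t,345,245,130,130,5,"t_mid.png")
crop(t,187,195,100,100,6,"t_unit.png")
crop(t,452,215,90,80,8,"t_brk.png")
crop(s,300,265,160,120,5,"s_mid.png")
crop(s,475,310,140,120,5,"s_unit.png")
crop(s,175,255,100,80,8,"s_brk.png")
E
```

```text
(no output)
```

View pics/t_mid.png

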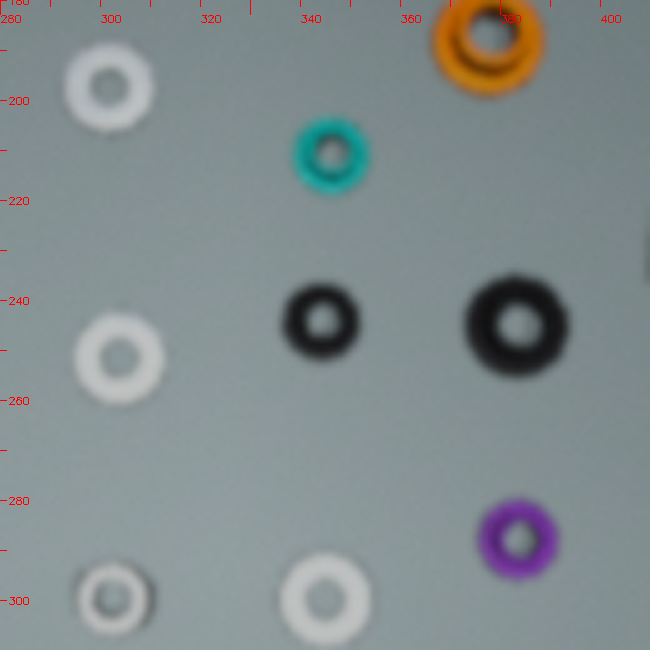

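View pics/t_unit.png

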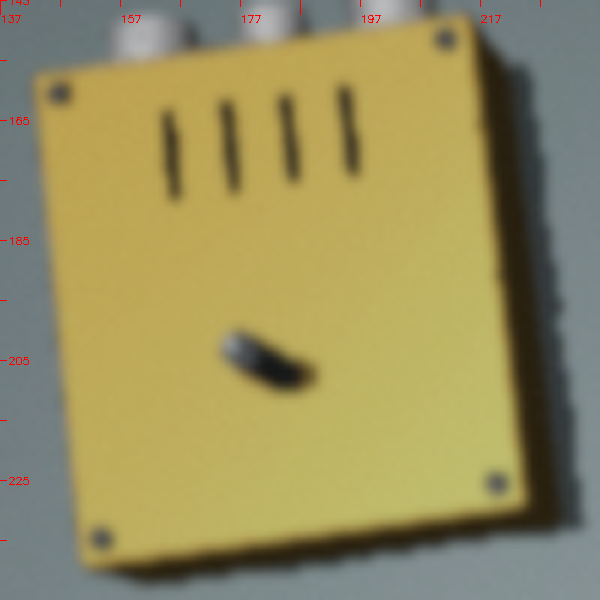

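View pics/t_brk.png

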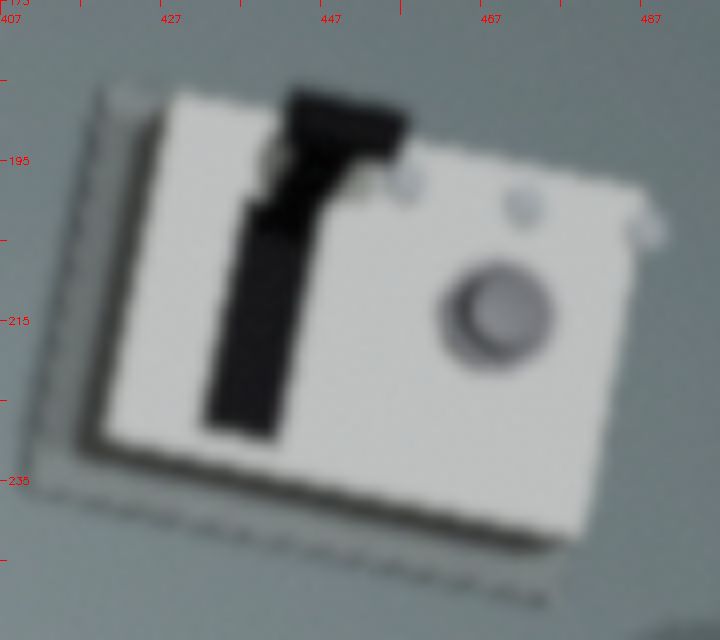

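View pics/s_mid.png

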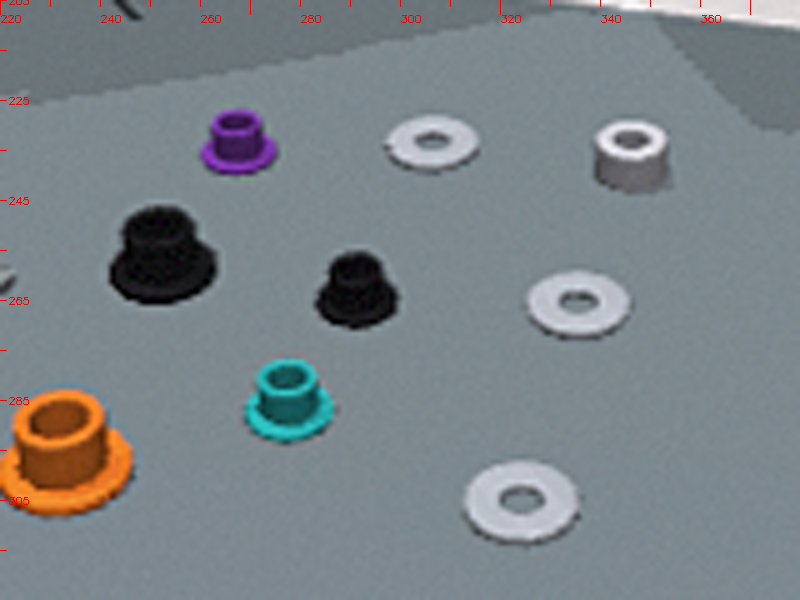

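View pics/s_unit.png

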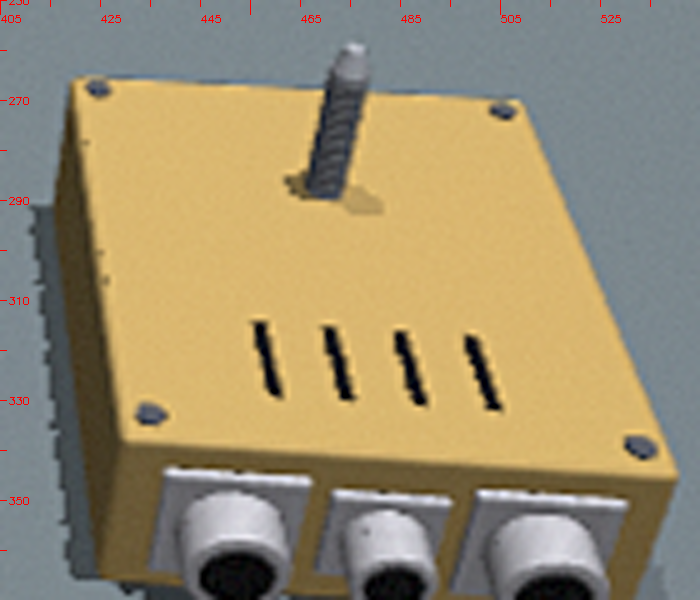

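View pics/s_brk.png

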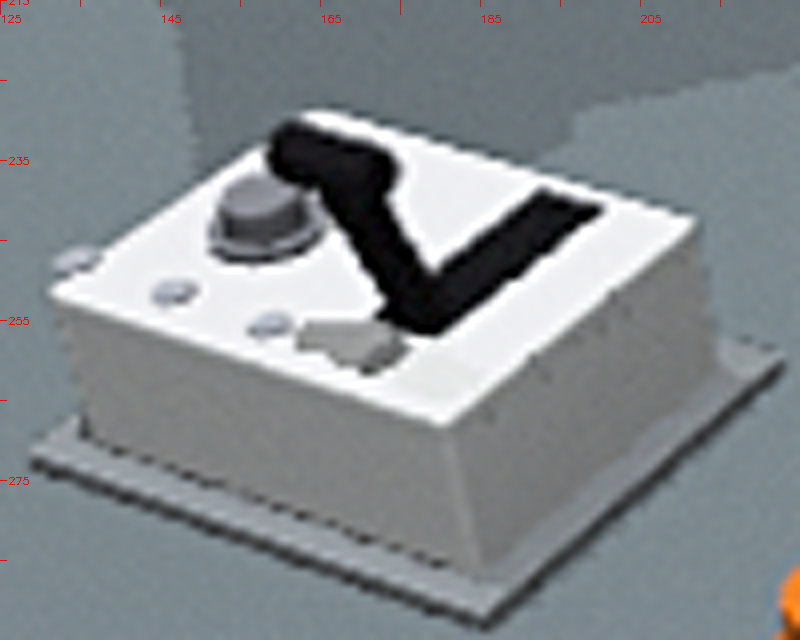

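Run:
```python
from h import *
t=grab_frame("top");s=grab_frame("scene")
P={'uA(+x+y)':((143,157),(429.4,338),.06) ,'uB(+x-y)':((215,147.5),(0,0),.06),
}
U_t=[(143,157),(215,147.5),(224.8,229.7),(150.7,239.5)]
U_s=[(540.2,345.4),(429.4,338),(419.6,265.4),(509.4,270.2)]
B_t=[(428.5,186.5),(488.2,198.7),(480,242.5),(419.9,230)]
B_s=[(180,268.4),(131.5,251.2),(165.6,228.5),(211.2,242.8)]
def go(nm,A,B,z):
  for n,a,b in zip(nm,A,B):
    x,e=tri((t,s),(a,b)); print(n,x.round(4),'err',np.round(e,4),'T',onz(t,*a,z)[:2].round(4),'S',onz(s,*b,z)[:2].round(4))
for nm,A,B,z in(('u',U_t,U_s,.06),('b',B_t,B_s,.05)):
  go([nm]*4,A,B,z)
  for f,C in((t,A),(s,B)):
    c=np.array([onz(f,*a,z)[:2] for a in C]); print(nm,'centre',c.mean(0),'edges',[np.linalg.norm(c[i]-c[(i+1)%4]).round(4) for i in range(4)],
     'yaw', np.arctan2(*((c[0]+c[1]-c[2]-c[3])[::-1])), np.arctan2(*((c[0]-c[1]+c[3]-c[2])[::-1]))-np.pi/2)
go(['tip','base','btn','lev','W1','W2','W3','sp','bush'],
 [(175.7,202.2),(186.5,207.8),(470.1,213.1),(450.5,190.6),(301.8,197.4),(303.8,251.6),(345.2,300),(302.8,299.6),(344.2,244.2)],
 [(476,259.2),(470.2,288),(157.7,239.4),(166.6,235),(324.2,305),(335.6,265.4),(306.6,233.2),(346.4,232.4),(291.4,264.6)],.0)
```

```text
u [0.7111 0.3716 0.0583] err [0.0006 0.0006] T [0.7105 0.3702] S [0.7126 0.3716]
u [0.7319 0.226  0.0569] err [0.0004 0.0004] T [0.731  0.2248] S [0.7349 0.2262]
u [0.5646 0.2012 0.0571] err [0.0013 0.0013] T [0.5644 0.1993] S [0.5681 0.2024]
u [0.5436 0.3479 0.0578] err [0.0011 0.0011] T [0.5434 0.3459] S [0.5461 0.3483]
u centre [0.63731069 0.28505614] edges [np.float64(0.1468), np.float64(0.1685), np.float64(0.1481), np.float64(0.1689)] yaw 0.14802387423655242 0.14092086112724056
u centre [0.64041261 0.28713097] edges [np.float64(0.1471), np.float64(0.1685), np.float64(0.1476), np.float64(0.1681)] yaw 0.1403342846642303 0.15063566139530304
b [ 0.6572 -0.2044  0.046 ] err [0.0002 0.0002] T [ 0.6564 -0.2038] S [ 0.6619 -0.2007]
b [ 0.6324 -0.3204  0.0472] err [0.0017 0.0017] T [ 0.6327 -0.3211] S [ 0.6358 -0.3152]
b [ 0.5447 -0.302   0.0467] err [0.0019 0.0019] T [ 0.5452 -0.3028] S [ 0.5494 -0.2962]
b [ 0.5695 -0.1869  0.0458] err [0.0003 0.0003] T [ 0.5688 -0.1857] S [ 0.5751 -0.1839]
b centre [ 0.60078738 -0.25332009] edges [np.float64(0.1197), np.float64(0.0893), np.float64(0.11
[... 305 characters left out ...]
0.4379 0.3096]
base [0.6079 0.2813 0.0575] err [0.003 0.003] T [0.6179 0.2961] S [0.532  0.2961]
btn [ 0.6014 -0.2808  0.0597] err [0.001 0.001] T [ 0.6118 -0.3005] S [ 0.523  -0.3419]
lev [ 0.6371 -0.2325  0.0992] err [0.0014 0.0014] T [ 0.6593 -0.2608] S [ 0.5029 -0.3326]
W1 [0.6416 0.0522 0.0023] err [0.0008 0.0008] T [0.6423 0.0516] S [0.639  0.0524]
W2 [0.5271 0.0463 0.0027] err [0.0009 0.0009] T [0.5275 0.0455] S [0.5233 0.0465]
W3 [ 0.4282 -0.0401  0.0022] err [0.0012 0.0012] T [ 0.4285 -0.0413] S [ 0.4247 -0.0399]
sp [0.4283 0.0466 0.0171] err [0.0014 0.0014] T [0.4281 0.0461] S [0.4013 0.043 ]
bush [ 0.5435 -0.0377  0.0017] err [0.0008 0.0008] T [ 0.5439 -0.0385] S [ 0.5412 -0.0376]
```

```bash
cat > plan.py <<'E'
import sys
from h import *
from scipy.spatial.transform import Rotation as Ro
s=get_state(); R0=Ro.from_euler('xyz',s['ee_rot']); p=s['eef_pos']
a=list(map(float,sys.argv[1:])); M=R0.as_matrix()
cur=np.arctan2(M[1,2],M[0,2])
print('t',round(s['t'],2),'tcp',p.round(4),'jaw',round(cur,3),'down',M[:,0].round(4),'w',round(s['width'],4),'q6',s['q'].round(2),'F',s['force'].round(1))
if len(a)>=3:
    y=a[3] if len(a)>3 else cur
    if len(sys.argv)<6: y=cur+((y-cur+np.pi/2)%np.pi-np.pi/2)
    X=np.array([0,0,-1.]);Z=np.array([np.cos(y),np.sin(y),0]);T=np.c_[X,np.cross(Z,X),Z]
    print('shift',(M.T@(np.array(a[:3])-p)).round(4),'rot',(R0.inv()*Ro.from_matrix(T)).as_rotvec().round(4),'per world unit up:',(M.T@[0,0,1]).round(3))
E
python3 plan.py 0.6013 -0.2806 0.12 0
```

```text
t 0.3 tcp [ 0.2344 -0.6328  0.2262] jaw 1.926 down [-2.e-04  5.e-04 -1.e+00] w 0.0879 q6 [-0.93  0.36  0.01 -0.   -1.22 -0.29] F [-0.1  0.2 -0.6]
shift [ 0.1063 -0.4664  0.2028] rot [-1.216e+00  5.000e-04  3.000e-04] per world unit up: [-1.     0.     0.001]
```

```bash
python3 -m crank '[[0.086,-0.466,0.203,-1.216,0,0,0],[0.086,-0.466,0.203,-1.216,0,0,0],[0.086,-0.466,0.203,-1.216,0,0,0],[0.086,-0.466,0.203,-1.216,0,0,0],[0.086,-0.466,0.203,-1.216,0,0,0],[0.086,-0.466,0.203,-1.216,0,0,0],[0.086,-0.466,0.203,-1.216,0,0,0],[0.086,-0.466,0.203,-1.216,0,0,0],[0.086,-0.466,0.203,-1.216,0,0,0],[0.086,-0.466,0.203,-1.216,0,0,0]]' 20; python3 plan.py 0.6013 -0.2806 0.065 0
python3 - <<'E'
from h import *
s=grab_frame("scene");t=grab_frame("top");cv2.imwrite("pics/a1.png",np.vstack([s["pixels"][150:400,:,::-1],t["pixels"][100:350,:,::-1]]))
E
```

```text
t: 1.55
eef_pos: [0.6014, -0.2797, 0.14]
ee_rot: [-0.161, 1.57, 2.982]
force: [-0.8, -0.9, -0.4]
width: 0.0003
t 1.55 tcp [ 0.6014 -0.2797  0.14  ] jaw -3.14 down [-1.e-03  2.e-04 -1.e+00] w 0.0003 q6 [-0.14  0.4  -0.13 -0.   -1.04  0.14] F [-0.8 -0.9 -0.4]
shift [ 0.075   0.0009 -0.    ] rot [0.0018 0.001  0.0002] per world unit up: [-1.    -0.     0.001]
```

View pics/a1.png

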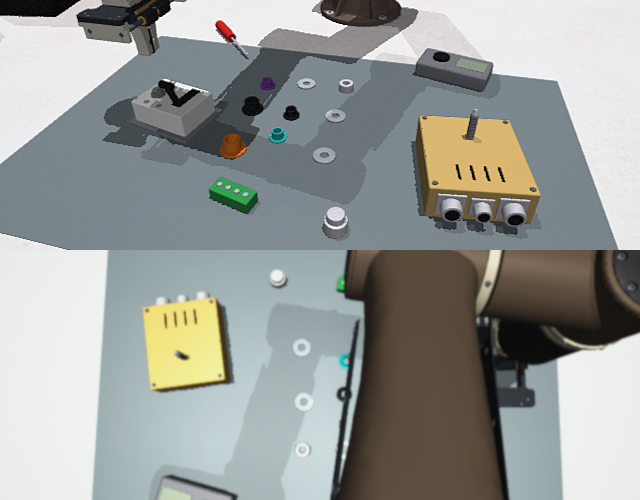

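```bash
python3 -m crank '[[0.04,0.001,0,0,0,0,0],[0.074,0.001,0,0,0,0,0],[0.08,0.001,0,0,0,0,0],[0.084,0.001,0,0,0,0,0],[0.084,0.001,0,0,0,0,0],[0.084,0.001,0,0,0,0,0]]' ; python3 plan.py
python3 - <<'E'
from h import *
s=grab_frame("scene");crop(s,165,240,110,100,6,"a2.png")
E
```

```text
t: 2.4
eef_pos: [0.6015, -0.2822, 0.058]
ee_rot: [2.79, 1.569, -0.352]
force: [-1.4, -1.1, 2.9]
width: 0.0006
t 2.4 tcp [ 0.6015 -0.2822  0.058 ] jaw -3.142 down [ 1.8e-03 -7.0e-04 -1.0e+00] w 0.0006 q6 [-0.15  0.48 -0.21  0.   -0.88  0.15] F [-1.4 -1.1  2.9]
```

View pics/a2.png

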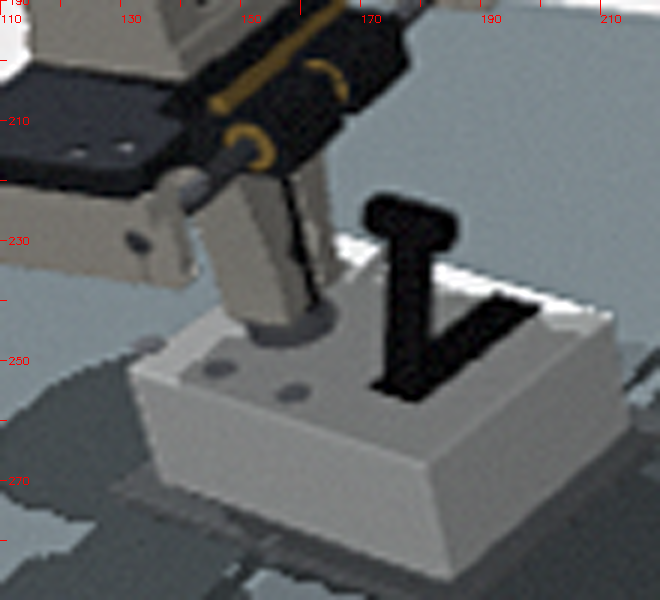

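```bash
python3 -m crank '[[0.002,0,0,0,0,0,0],[0.002,0,0,0,0,0,0],[0.002,0,0,0,0,0,0],[0.002,0,0,0,0,0,0]]'
python3 - <<'E'
from h import *
s=grab_frame("scene");crop(s,165,240,110,100,6,"a3.png")
E
```

```text
t: 2.95
eef_pos: [0.6016, -0.282, 0.0553]
ee_rot: [2.61, 1.569, -0.531]
force: [-2.8, -2.7, 6.3]
width: 0.0002
```

View pics/a3.png

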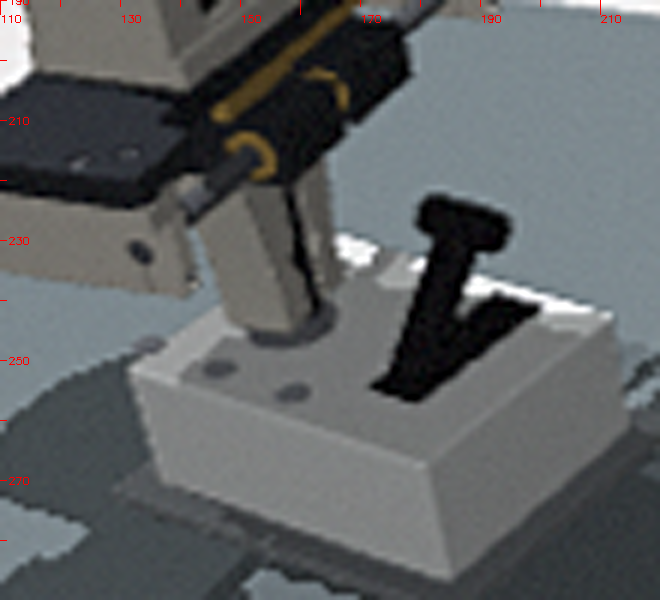

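```bash
python3 -m crank '[[0,0,0,0,0,0,0],[0,0,0,0,0,0,0],[-0.05,0,0,0,0,0,0],[-0.095,0,0,0,0,0,0],[-0.095,0,0,0,0,0,0.7]]' ; python3 plan.py 0.428 0.0465 0.06 0
python3 - <<'E'
from h import *
s=grab_frame("scene");crop(s,165,240,110,100,6,"a4.png")
E
```

```text
t: 3.62
eef_pos: [0.6039, -0.2819, 0.1538]
ee_rot: [2.949, 1.563, -0.192]
force: [-0.2, 0.8, -0.4]
width: 0.0058
t 3.62 tcp [ 0.6039 -0.2819  0.1538] jaw -3.141 down [ 0.008  -0.0016 -1.    ] w 0.0058 q6 [-0.14  0.39 -0.11  0.   -1.06  0.15] F [-0.2  0.8 -0.4]
shift [ 0.0919 -0.3287  0.1764] rot [ 0.0008 -0.008  -0.0016] per world unit up: [-1.     0.002 -0.008]
```

View pics/a4.png

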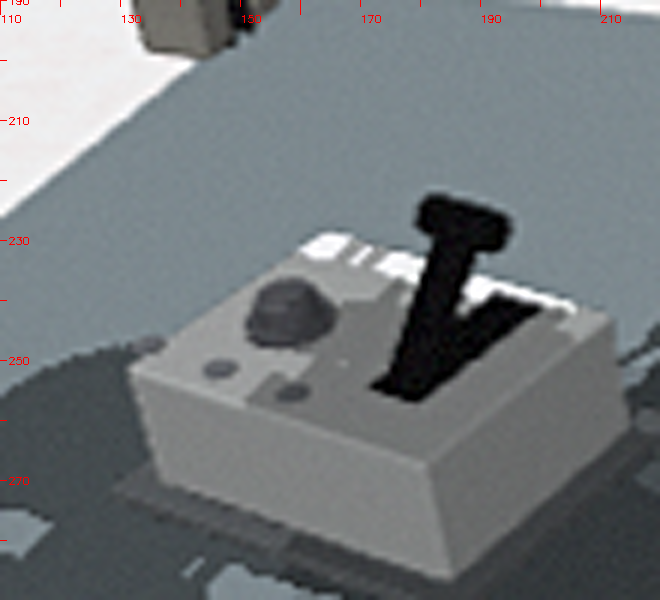

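```bash
python3 -m crank '[[0.0,-0.1,0.06,0,0,0,0.7],[0.052,-0.329,0.176,0,-0.008,0,0.7],[0.052,-0.329,0.176,0,-0.008,0,0.7],[0.052,-0.329,0.176,0,-0.008,0,0.7],[0.052,-0.329,0.176,0,-0.008,0,0.7],[0.052,-0.329,0.176,0,-0.008,0,0.7],[0.052,-0.329,0.176,0,-0.008,0,0.7],[0.052,-0.329,0.176,0,-0.008,0,0.7]]' ; python3 plan.py 0.428 0.0465 0.005 0
python3 - <<'E'
from h import *
s=grab_frame("scene");crop(s,320,240,150,110,5,"a5.png")
print(pix(s,[.5876,-.2198,.088]))
E
```

```text
t: 4.68
eef_pos: [0.4246, 0.0478, 0.0971]
ee_rot: [0.019, 1.562, -3.121]
force: [0.5, -0.3, -0.5]
width: 0.0614
t 4.67 tcp [0.4246 0.0478 0.0971] jaw -3.14 down [-8.7e-03 -2.0e-04 -1.0e+00] w 0.0614 q6 [ 0.57  0.09 -0.68 -0.01 -0.81 -0.57] F [ 0.5 -0.3 -0.5]
shift [ 0.092   0.0013 -0.0042] rot [ 0.0019  0.0087 -0.0002] per world unit up: [-1.     0.     0.009]
[187.4008943  226.76104197]
```

View pics/a5.png

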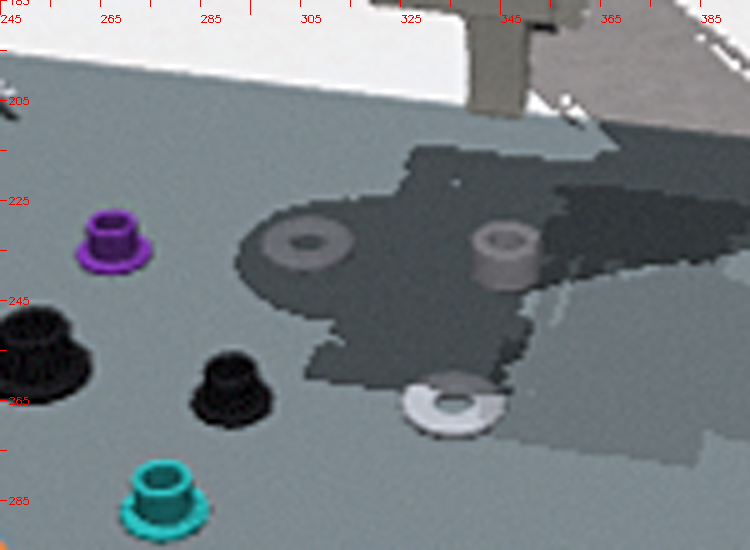

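```bash
python3 -m crank '[[0.06,0.001,-0.004,0,0,0,0.7],[0.06,0.001,-0.004,0,0,0,0.7],[0.06,0.001,-0.004,0,0,0,0.7]]' ; python3 plan.py 0.428 0.0465 0.005 0
```

```text
t: 5.1
eef_pos: [0.4291, 0.0455, 0.0383]
ee_rot: [0.075, 1.562, -3.068]
force: [-0.0, 0.1, 0.2]
width: 0.0612
t 5.1 tcp [0.4291 0.0455 0.0383] jaw 3.14 down [-8.3e-03 -6.0e-04 -1.0e+00] w 0.0612 q6 [ 0.56  0.19 -0.74 -0.01 -0.65 -0.56] F [-0.   0.1  0.2]
shift [ 0.0334 -0.001   0.0008] rot [-0.0016  0.0083 -0.0006] per world unit up: [-1.     0.001  0.008]
```

```bash
python3 -m crank '[[0.0334,-0.001,0.001,0,0.008,0,0.7],[0.0334,-0.001,0.001,0,0.008,0,0.7],[0.0334,-0.001,0.001,0,0.008,0,0.2],[0.0334,-0.001,0.001,0,0.008,0,0.2],[0.0334,-0.001,0.001,0,0.008,0,0.2],[0.0334,-0.001,0.001,0,0.008,0,0.2],[0.0334,-0.001,0.001,0,0.008,0,0.2]]' 20 ; python3 plan.py 0.428 0.0465 0.1 0
```

```text
t: 5.98
eef_pos: [0.4276, 0.0475, 0.0046]
ee_rot: [-2.789, 1.57, 0.353]
force: [-1.7, 0.3, 7.1]
width: 0.0292
t 5.97 tcp [0.4276 0.0475 0.0046] jaw -3.141 down [ 7.e-04  3.e-04 -1.e+00] w 0.0292 q6 [ 0.57  0.25 -0.79  0.   -0.53 -0.57] F [-1.7  0.3  7.1]
shift [-0.0954  0.001  -0.0005] rot [ 0.0005 -0.0007  0.0003] per world unit up: [-1.    -0.    -0.001]
```

```bash
python3 -m crank '[[-0.05,0.0,0,0,0,0,0.2],[-0.1,0.0,0,0,0,0,0.2],[-0.14,0.0,0,0,0,0,0.2],[-0.14,0,0,0,0,0,0.2]]' 40 ; python3 plan.py 0.6088 0.2818 0.14 0
```

```text
t: 6.48
eef_pos: [0.4289, 0.0482, 0.1472]
ee_rot: [-2.652, 1.564, 0.49]
force: [-0.1, -0.7, -0.4]
width: 0.0286
t 6.47 tcp [0.4289 0.0482 0.1472] jaw -3.141 down [ 0.0057  0.003  -1.    ] w 0.0286 q6 [ 0.57  0.02 -0.62  0.   -0.93 -0.57] F [-0.1 -0.7 -0.4]
shift [ 0.0089 -0.2335 -0.1799] rot [ 0.0005 -0.0057  0.003 ] per world unit up: [-1.    -0.003 -0.006]
```

```bash
python3 -m crank '[[0,-0.234,-0.18,0,0,0,0.2],[0,-0.234,-0.18,0,0,0,0.2],[0,-0.234,-0.18,0,0,0,0.2],[0,-0.234,-0.18,0,0,0,0.2],[0,-0.234,-0.18,0,0,0,0.2],[0,-0.234,-0.18,0,0,0,0.2],[0,-0.234,-0.18,0,0,0,0.2],[0,-0.234,-0.18,0,0,0,0.2]]' ; python3 plan.py 0.6088 0.2818 0.125 0
python3 - <<'E'
from h import *
s=grab_frame("scene");crop(s,475,260,110,110,5,"a6.png")
t=grab_frame("top");crop(t,185,200,100,100,6,"a6t.png")
E
```

```text
t: 7.48
eef_pos: [0.6065, 0.2804, 0.1439]
ee_rot: [0.572, 1.57, -2.57]
force: [0.3, -0.6, -0.8]
width: 0.0286
t 7.47 tcp [0.6065 0.2804 0.1439] jaw 3.141 down [-7.e-04 -4.e-04 -1.e+00] w 0.0286 q6 [ 0.72  0.41 -0.11 -0.   -1.05 -0.72] F [ 0.3 -0.6 -0.8]
shift [ 0.0189 -0.0014 -0.0023] rot [-0.0004  0.0007 -0.0004] per world unit up: [-1.     0.     0.001]
```

View pics/a6.png

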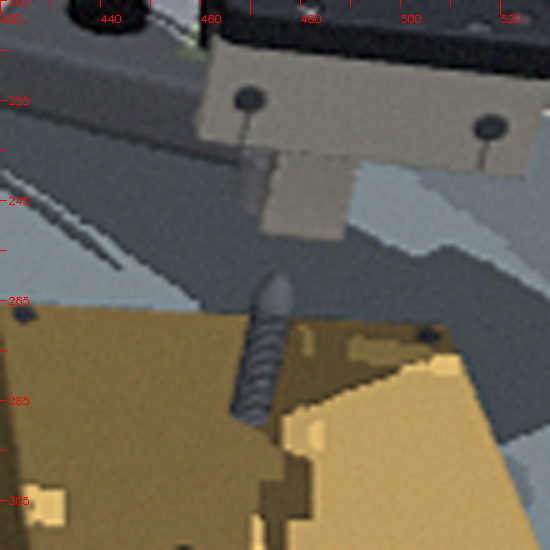

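View pics/a6t.png

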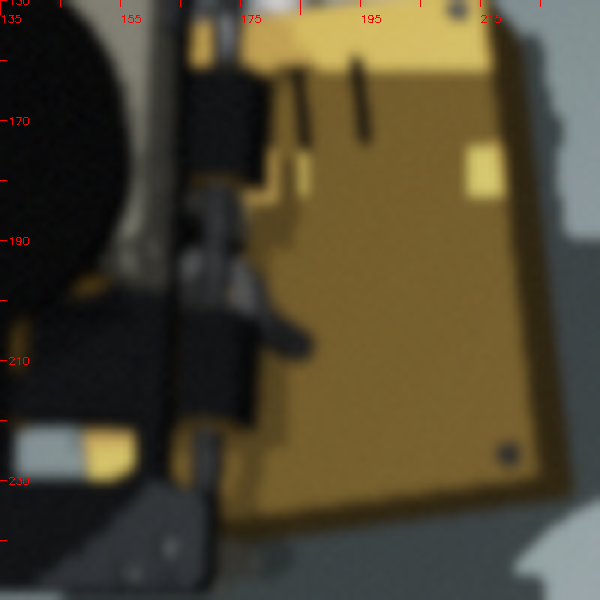

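Run:
```python
from h import *
s=grab_frame("scene");t=grab_frame("top")
p=get_state()['eef_pos'];print(p)
for d in(.0143,.024,.035): print(d,[pix(s,p+[d,y,0]).round(1) for y in(-.0095,.0095)])
print(pix(t,p+[0,0,.013]),pix(t,p+[0,0.015,.013]))
crop(t,172,195,50,50,14,"a6u.png")
```

```text
[0.6070466  0.28084419 0.1447072 ]
0.0143 [array([471.7, 246.8]), array([485.3, 248.5])]
0.024 [array([471.9, 250.5]), array([485.7, 252.2])]
0.035 [array([472.2, 254.7]), array([486.2, 256.6])]
[167.915011   198.44683468] [159.5489721  198.37968095]
```

View pics/a6u.png

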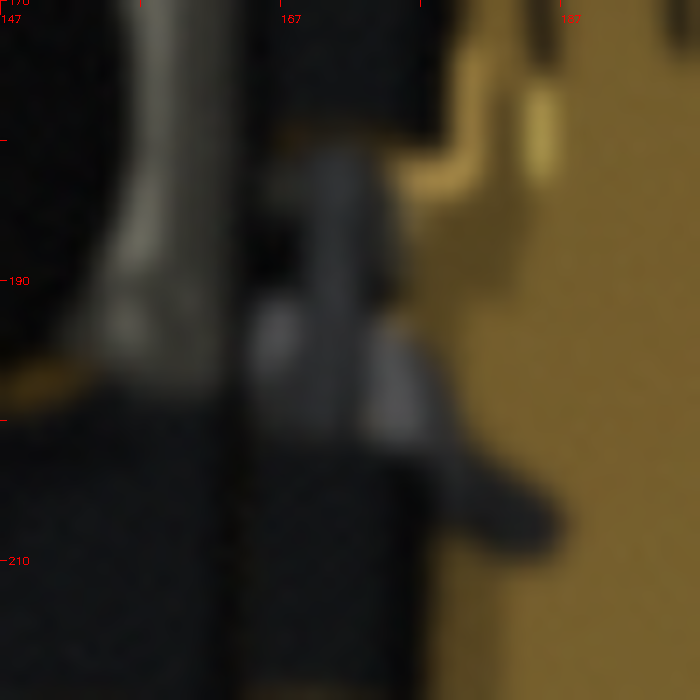

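```bash
python3 -m crank '[[0.02,-0.001,-0.002,0,0,0,0.2],[0.032,-0.001,-0.002,0,0,0,0.2],[0.032,-0.001,-0.002,0,0,0,0.2],[0.032,-0.001,-0.002,0,0,0,0.2]]' ; python3 plan.py 0.6088 0.2818 0.065 0
python3 - <<'E'
from h import *
s=grab_frame("scene");crop(s,475,260,110,110,5,"a7.png")
E
```

```text
t: 8.18
eef_pos: [0.6094, 0.2823, 0.1127]
ee_rot: [-2.932, 1.57, 0.21]
force: [0.0, 0.8, -0.3]
width: 0.0286
t 8.18 tcp [0.6094 0.2823 0.1127] jaw -3.141 down [ 5.e-04  1.e-04 -1.e+00] w 0.0286 q6 [ 0.72  0.44 -0.14  0.   -0.99 -0.72] F [ 0.   0.8 -0.3]
shift [0.0477 0.0005 0.0006] rot [ 0.0001 -0.0005  0.0001] per world unit up: [-1. -0. -0.]
```

View pics/a7.png

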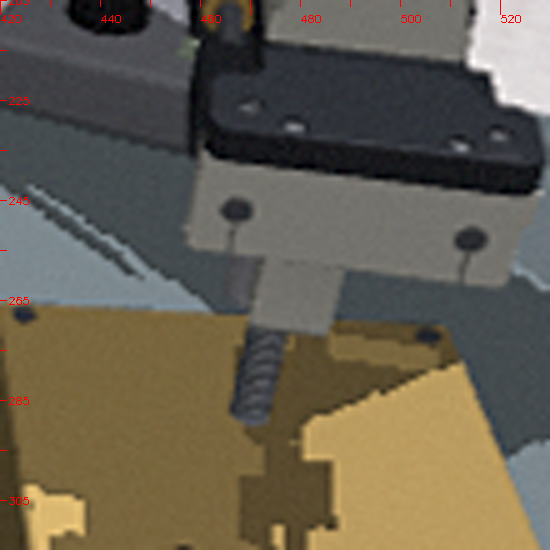

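```bash
python3 - <<'E'
from h import *
s=grab_frame("scene");t=grab_frame("top")
p=get_state()['eef_pos'];print(p)
for d in(0,.0143,.03,.04): print(d,[pix(s,p+[d,y,0]).round(1) for y in(-.0115,.0115)])
print(pix(s,[.6088,.2818,.115]),pix(s,[.6088,.2818,.06]))
c=s["pixels"][240:300,440:520,::-1];cv2.imwrite("pics/a7z.png",cv2.resize(c,None,fx=10,fy=10,interpolation=cv2.INTER_CUBIC))
E
python3 -m crank '[[0.005,0,0,0,0,0,0.2],[0.01,0,0,0,0,0,0.2],[0.01,0,0,0,0,0,0.2]]'
```

```text
[0.60943565 0.28247949 0.11283719]
0 [array([467.5, 259.7]), array([483.3, 261.9])]
0.0143 [array([467.7, 265.2]), array([483.8, 267.4])]
0.03 [array([468. , 271.4]), array([484.4, 273.7])]
0.04 [array([468.2, 275.5]), array([484.8, 277.8])]
[475.16576523 259.33751322] [468.87071967 287.43677072]
t: 8.7
eef_pos: [0.6088, 0.282, 0.1014]
ee_rot: [0.615, 1.569, -2.527]
force: [1.2, 0.0, -0.5]
width: 0.0292
```

View pics/a7z.png

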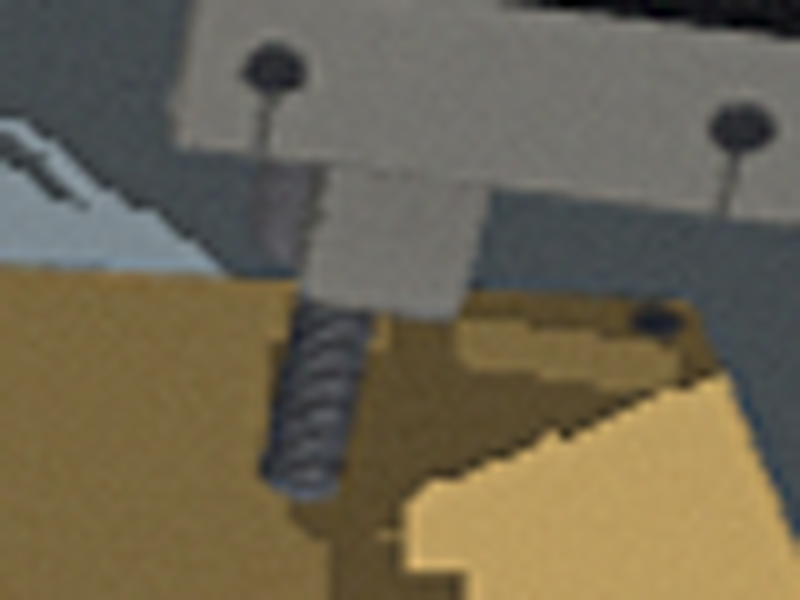

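```bash
python3 -m crank '[[0.012,0,0,0,0,0,0.2],[0.024,0,0,0,0,0,0.2],[0.034,0,0,0,0,0,0.2],[0.0365,0,0,0,0,0,0.2],[0.0365,0,0,0,0,0,0.2]]'; python3 plan.py 0.6088 0.2818 0.065 0
```

```text
t: 9.32
eef_pos: [0.6092, 0.2823, 0.0654]
ee_rot: [0.958, 1.571, -2.183]
force: [-0.1, 1.1, -0.8]
width: 0.029
t 9.32 tcp [0.6092 0.2823 0.0654] jaw -3.142 down [-1.e-04 -2.e-04 -1.e+00] w 0.029 q6 [ 0.72  0.48 -0.19  0.   -0.9  -0.72] F [-0.1  1.1 -0.8]
shift [0.0004 0.0005 0.0004] rot [ 0.0001  0.0001 -0.0002] per world unit up: [-1.  0.  0.]
```

```bash
python3 -m crank '[[0.001,0,0,0,0,0,0.2],[0.002,0,0,0,0,0,0.2],[0.002,0,0,0,0,0,0.2]]'; python3 -m crank '[[0,0,0,0,0,0,0.5],[0,0,0,0,0,0,0.5],[0,0,0,0,0,0,0.5],[-0.04,0,0,0,0,0,0.5],[-0.085,0,0,0,0,0,0.5],[-0.085,0,0,0,0,0,0.5]]'; python3 plan.py 0.527 0.046 0.14 0
python3 - <<'E'
from h import *
s=grab_frame("scene");crop(s,475,260,110,110,5,"a8.png")
E
```

```text
t: 9.7
eef_pos: [0.6094, 0.2825, 0.0648]
ee_rot: [-2.696, 1.57, 0.446]
force: [-2.8, -0.6, 6.4]
width: 0.029
t: 10.45
eef_pos: [0.6113, 0.2836, 0.1531]
ee_rot: [-2.563, 1.563, 0.579]
force: [-0.3, -0.0, -0.0]
width: 0.0438
t 10.45 tcp [0.6113 0.2836 0.1531] jaw -3.141 down [ 0.0062  0.004  -1.    ] w 0.0438 q6 [ 0.72  0.4  -0.1   0.   -1.07 -0.72] F [-0.3 -0.  -0. ]
shift [0.0116 0.2376 0.0845] rot [ 0.0005 -0.0062  0.004 ] per world unit up: [-1.    -0.004 -0.006]
```

View pics/a8.png

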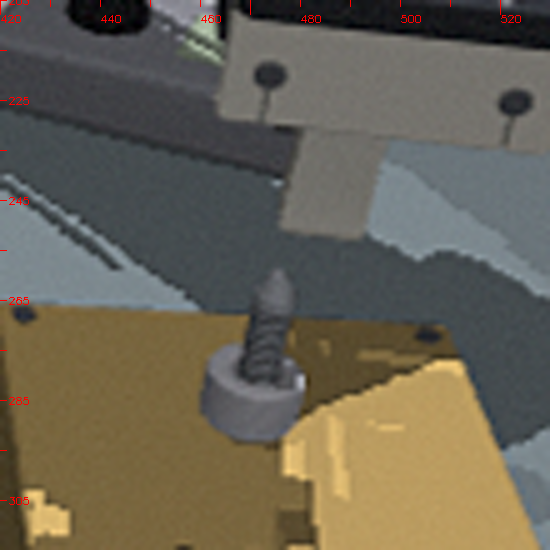

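```bash
python3 -m crank '[[0,0.238,0.0845,0,0,0,0.7],[0,0.238,0.0845,0,0,0,0.7],[0.06,0.238,0.0845,0,-0.006,0.004,0.7],[0.06,0.238,0.0845,0,-0.006,0.004,0.7],[0.06,0.238,0.0845,0,-0.006,0.004,0.7],[0.06,0.238,0.0845,0,-0.006,0.004,0.7],[0.06,0.238,0.0845,0,-0.006,0.004,0.7],[0.06,0.238,0.0845,0,-0.006,0.004,0.7]]'; python3 plan.py 0.527 0.0463 0.03 0
python3 - <<'E'
from h import *
s=grab_frame("scene");crop(s,310,250,160,120,5,"a9.png")
E
```

```text
t: 11.5
eef_pos: [0.5254, 0.0454, 0.0889]
ee_rot: [0.617, 1.564, -2.523]
force: [-1.1, 1.5, -0.2]
width: 0.0613
t 11.5 tcp [0.5254 0.0454 0.0889] jaw -3.14 down [-0.0052 -0.0037 -1.    ] w 0.0613 q6 [ 0.46  0.26 -0.49  0.   -0.83 -0.46] F [-1.1  1.5 -0.2]
shift [ 0.0589 -0.0011 -0.0019] rot [ 0.0011  0.0052 -0.0037] per world unit up: [-1.     0.004  0.005]
```

View pics/a9.png

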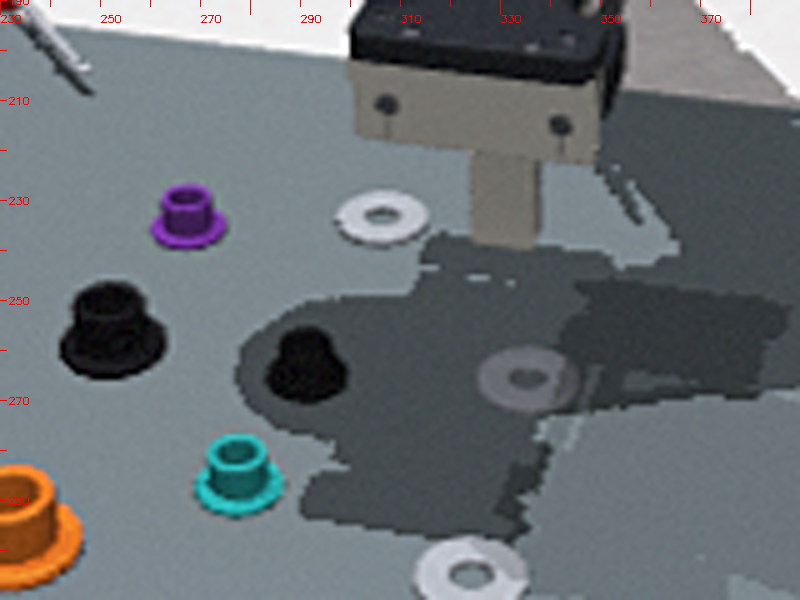

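```bash
python3 -m crank '[[0.06,-0.001,-0.002,0,0.005,-0.004,0.7],[0.06,-0.001,-0.002,0,0.005,-0.004,0.7],[0.06,-0.001,-0.002,0,0.005,-0.004,0.7]]'; python3 plan.py 0.527 0.0463 0.001 0
```

```text
t: 11.92
eef_pos: [0.5271, 0.0455, 0.0298]
ee_rot: [0.615, 1.57, -2.526]
force: [0.7, 0.2, -0.1]
width: 0.0614
t 11.93 tcp [0.5271 0.0455 0.0298] jaw -3.14 down [-5.e-04 -4.e-04 -1.e+00] w 0.0614 q6 [ 0.46  0.34 -0.55  0.   -0.69 -0.46] F [ 0.7  0.2 -0.1]
shift [ 0.0288 -0.0008  0.0001] rot [ 0.0011  0.0005 -0.0004] per world unit up: [-1.     0.     0.001]
```

```bash
python3 -m crank '[[0.028,-0.001,0,0,0,0,0.7],[0.028,-0.001,0,0,0,0,0.7],[0.028,-0.001,0,0,0,0,0.3],[0.028,-0.001,0,0,0,0,0.3],[0.028,-0.001,0,0,0,0,0.3],[0.028,-0.001,0,0,0,0,0.3],[0.028,-0.001,0,0,0,0,0.3]]' 40; python3 plan.py
```

```text
t: 12.8
eef_pos: [0.5267, 0.0462, 0.0015]
ee_rot: [-1.652, 1.571, 1.49]
force: [-2.2, 0.6, 7.6]
width: 0.0377
t 12.8 tcp [0.5267 0.0462 0.0015] jaw -3.141 down [ 0.e+00  3.e-04 -1.e+00] w 0.0377 q6 [ 0.46  0.38 -0.57 -0.   -0.62 -0.46] F [-2.2  0.6  7.6]
```

```bash
python3 -m crank '[[-0.05,0.0,0,0,0,0,0.3],[-0.1,0.0,0,0,0,0,0.3],[-0.145,0,0,0,0,0,0.3],[-0.145,0,0,0,0,0,0.3],[-0.145,0,0,0,0,0,0.3]]'; python3 plan.py 0.6092 0.2823 0.14 0
python3 - <<'E'
from h import *
s=grab_frame("scene");crop(s,340,230,160,120,5,"a10.png")
t=grab_frame("top");crop(t,300,250,160,120,5,"a10t.png")
E
```

```text
t: 13.42
eef_pos: [0.5258, 0.0459, 0.1453]
ee_rot: [-0.239, 1.569, 2.903]
force: [-0.3, 0.6, -0.6]
width: 0.037
t 13.43 tcp [0.5258 0.0459 0.1453] jaw 3.141 down [-1.4e-03  3.0e-04 -1.0e+00] w 0.037 q6 [ 0.46  0.19 -0.42 -0.   -0.96 -0.46] F [-0.3  0.6 -0.6]
shift [ 0.0053 -0.2364 -0.0833] rot [-0.0004  0.0014  0.0003] per world unit up: [-1.    -0.     0.001]
```

View pics/a10.png

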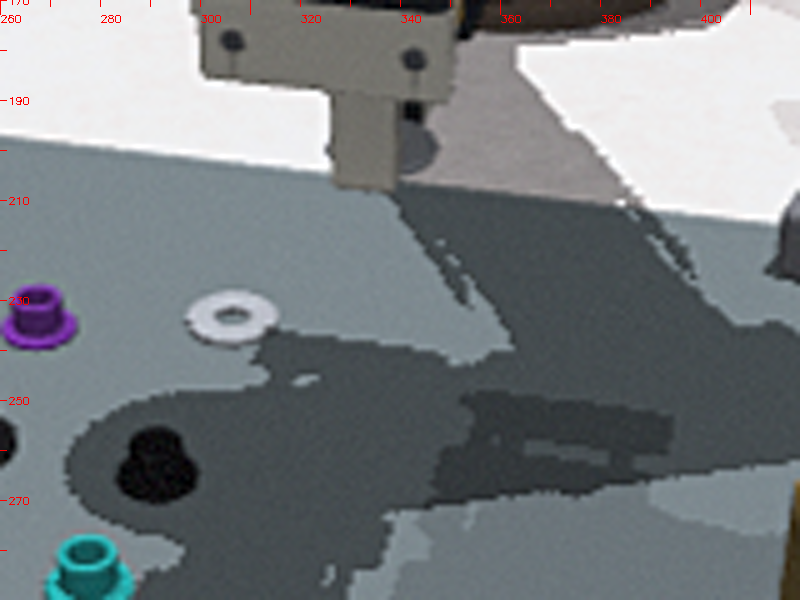

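View pics/a10t.png

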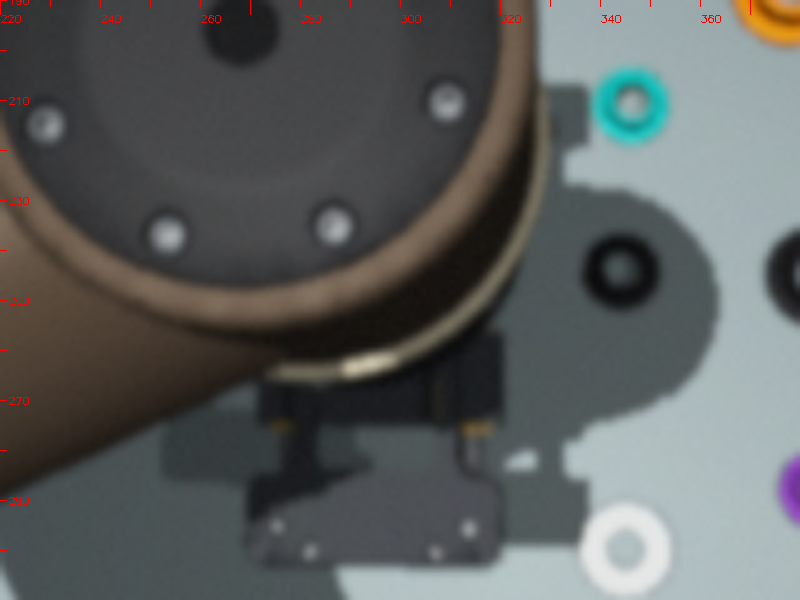

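Run:
```python
from h import *
s=grab_frame("scene")
p=get_state()['eef_pos'];print(p)
print([pix(s,p+[0,y,0.002]).round(1) for y in(-.02,0,.02)],[pix(s,p+[.03,y,0.00]).round(1) for y in(-.0115,0,.0115)])
# orange-free stud-based: TCP offset
c=s["pixels"][175:215,310:360,::-1];cv2.imwrite("pics/a10z.png",cv2.resize(c,None,fx=14,fy=14,interpolation=cv2.INTER_CUBIC))
```

```text
[0.52559387 0.04572846 0.14427261]
[array([324.7, 197.8]), array([335.8, 199.1]), array([347. , 200.3])] [array([325.3, 207.4]), array([331.9, 208.2]), array([338.5, 209. ])]
```

View pics/a10z.png

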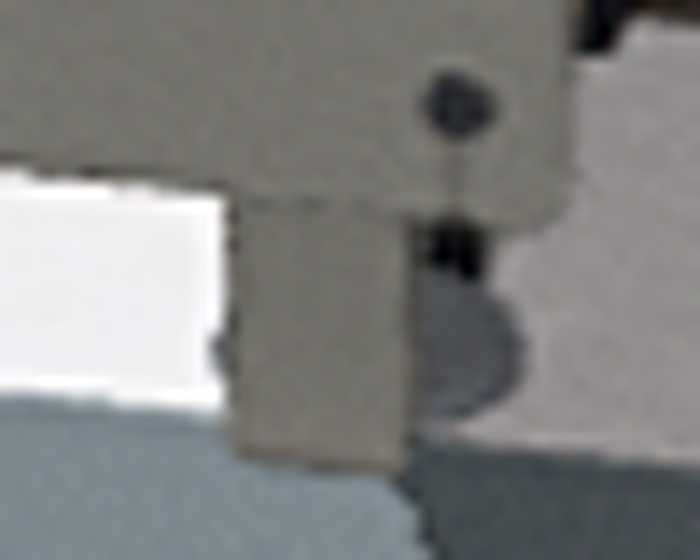

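```bash
python3 -m crank '[[0,-0.236,-0.083,0,0,0,0.3],[0,-0.236,-0.083,0,0,0,0.3],[0,-0.236,-0.083,0,0,0,0.3],[0,-0.236,-0.083,0,0,0,0.3],[0,-0.236,-0.083,0,0,0,0.3],[0,-0.236,-0.083,0,0,0,0.3],[0,-0.236,-0.083,0,0,0,0.3]]'; python3 plan.py 0.609 0.2822 0.11 0
python3 - <<'E'
from h import *
s=grab_frame("scene");crop(s,475,260,110,110,5,"a11.png")
E
```

```text
t: 14.45
eef_pos: [0.609, 0.2809, 0.1451]
ee_rot: [0.386, 1.569, -2.756]
force: [0.1, -0.8, -0.3]
width: 0.0367
t 14.45 tcp [0.609  0.2809 0.1451] jaw 3.141 down [-1.9e-03 -8.0e-04 -1.0e+00] w 0.0367 q6 [ 0.72  0.41 -0.1  -0.   -1.06 -0.72] F [ 0.1 -0.8 -0.3]
shift [ 0.0351 -0.0014 -0.    ] rot [-0.0008  0.0019 -0.0008] per world unit up: [-1.     0.001  0.002]
```

View pics/a11.png

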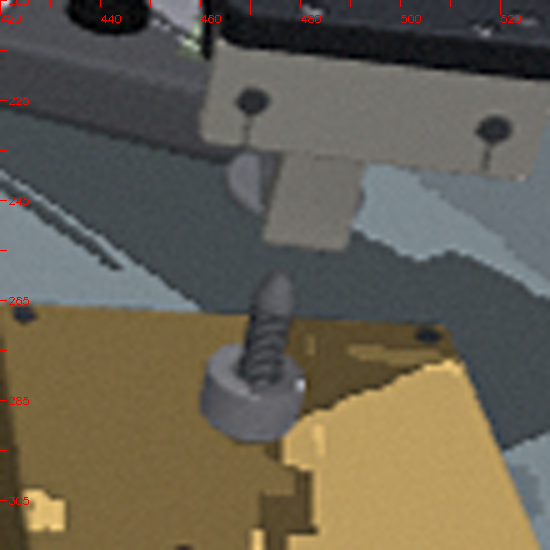

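```bash
python3 -m crank '[[0.015,-0.001,0,0,0,0,0.3],[0.03,-0.001,0,0,0,0,0.3],[0.036,-0.001,0,0,0,0,0.3],[0.04,-0.001,0,0,0,0,0.3],[0.044,-0.001,0,0,0,0,0.3],[0.044,-0.001,0,0,0,0,0.3]]'; python3 plan.py 0.609 0.2822 0.081 0
```

```text
t: 15.25
eef_pos: [0.6093, 0.2831, 0.1014]
ee_rot: [0.102, 1.57, -3.04]
force: [0.6, -0.7, -0.2]
width: 0.0373
t 15.25 tcp [0.6093 0.2831 0.1014] jaw -3.142 down [-1.2e-03 -1.0e-04 -1.0e+00] w 0.0373 q6 [ 0.72  0.45 -0.15 -0.   -0.97 -0.72] F [ 0.6 -0.7 -0.2]
shift [0.0204 0.0009 0.0003] rot [ 0.0001  0.0012 -0.0001] per world unit up: [-1.     0.     0.001]
```

```bash
python3 -m crank '[[0.01,0.0005,0,0,0,0,0.3],[0.0185,0.0005,0,0,0,0,0.3],[0.0215,0.0005,0,0,0,0,0.3],[0.0225,0.0005,0,0,0,0,0.3],[0.0225,0.0005,0,0,0,0,0.3]]'; python3 plan.py
python3 - <<'E'
from h import *
s=grab_frame("scene");crop(s,475,270,110,110,5,"a12.png")
E
```

```text
t: 15.88
eef_pos: [0.6089, 0.2822, 0.0796]
ee_rot: [0.407, 1.569, -2.735]
force: [-4.0, -1.2, 5.9]
width: 0.0376
t 15.88 tcp [0.6089 0.2822 0.0796] jaw -3.141 down [-1.7e-03 -7.0e-04 -1.0e+00] w 0.0376 q6 [ 0.72  0.47 -0.17 -0.   -0.93 -0.72] F [-4.  -1.2  5.9]
```

View pics/a12.png

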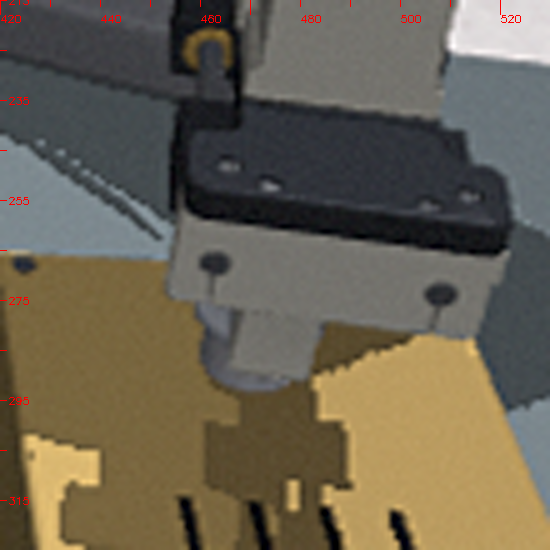

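```bash
python3 -m crank '[[0,0,0,0,0,0,0.7],[0,0,0,0,0,0,0.7],[0,0,0,0,0,0,0.7],[-0.04,0,0,0,0,0,0.7],[-0.075,0,0,0,0,0,0.7],[-0.075,0,0,0,0,0,0.7]]'; python3 plan.py 0.6416 0.052 0.1 0
python3 - <<'E'
from h import *
s=grab_frame("scene");crop(s,475,270,110,110,5,"a13.png")
E
```

```text
t: 16.68
eef_pos: [0.6112, 0.2836, 0.1575]
ee_rot: [-2.45, 1.566, 0.692]
force: [-0.6, -0.5, 0.0]
width: 0.0616
t 16.68 tcp [0.6112 0.2836 0.1575] jaw -3.141 down [ 0.004   0.0033 -1.    ] w 0.0616 q6 [ 0.72  0.4  -0.09  0.   -1.08 -0.72] F [-0.6 -0.5  0. ]
shift [ 0.0569  0.2318 -0.0301] rot [ 0.0004 -0.004   0.0033] per world unit up: [-1.    -0.003 -0.004]
```

View pics/a13.png

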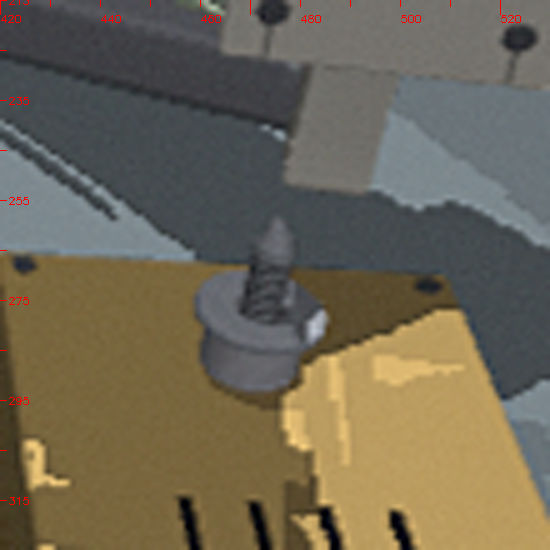

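```bash
python3 -m crank '[[0,0.232,-0.03,0,0,0,0.7],[0,0.232,-0.03,0,0,0,0.7],[0.06,0.232,-0.03,0,0,0,0.7],[0.06,0.232,-0.03,0,0,0,0.7],[0.06,0.232,-0.03,0,0,0,0.7],[0.06,0.232,-0.03,0,0,0,0.7],[0.06,0.232,-0.03,0,0,0,0.7]]'; python3 plan.py 0.6416 0.0522 0.03 0
python3 - <<'E'
from h import *
s=grab_frame("scene");crop(s,300,270,160,120,5,"a14.png")
E
```

```text
t: 17.6
eef_pos: [0.6398, 0.0517, 0.0944]
ee_rot: [-1.02, 1.57, 2.122]
force: [-0.1, 0.0, 1.1]
width: 0.0615
t 17.6 tcp [0.6398 0.0517 0.0944] jaw -3.14 down [-2.e-04  3.e-04 -1.e+00] w 0.0615 q6 [ 0.38  0.41 -0.23 -0.   -0.93 -0.38] F [-0.1  0.   1.1]
shift [ 0.0644 -0.0005 -0.0019] rot [0.0012 0.0002 0.0003] per world unit up: [-1. -0.  0.]
```

View pics/a14.png

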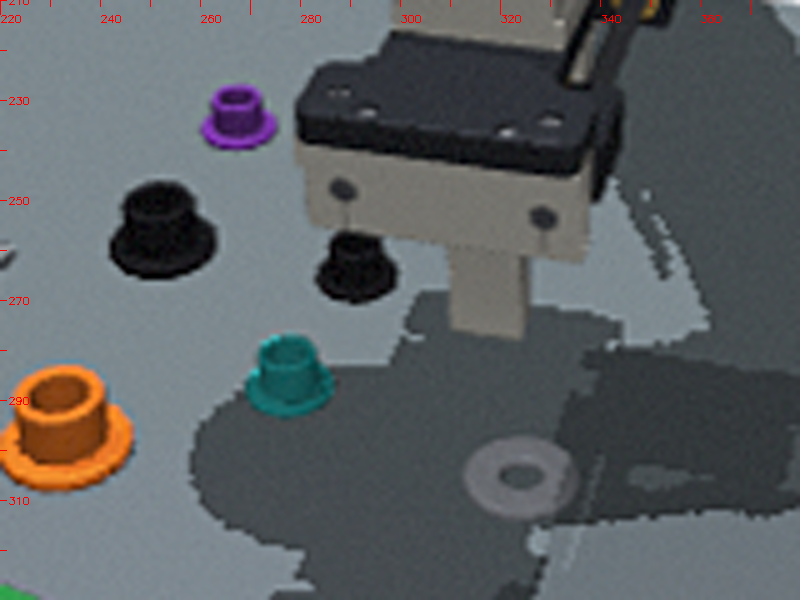

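W1 still at (324,305), unmoved.

```bash
python3 -m crank '[[0.06,-0.001,-0.002,0,0,0,0.7],[0.06,-0.001,-0.002,0,0,0,0.7],[0.07,-0.001,-0.002,0,0,0,0.7],[0.07,-0.001,-0.002,0,0,0,0.7]]'; python3 plan.py 0.6416 0.0522 0.0015 0
```

```text
t: 18.15
eef_pos: [0.6419, 0.052, 0.0251]
ee_rot: [-2.283, 1.57, 0.859]
force: [-0.9, 0.5, -0.0]
width: 0.0613
t 18.15 tcp [0.6419 0.052  0.0251] jaw -3.141 down [ 3.e-04  3.e-04 -1.e+00] w 0.0613 q6 [ 0.38  0.49 -0.29 -0.   -0.79 -0.38] F [-0.9  0.5 -0. ]
shift [ 0.0236 -0.0002  0.0003] rot [ 0.0006 -0.0003  0.0003] per world unit up: [-1. -0. -0.]
```

```bash
python3 -m crank '[[0.0235,0,0,0,0,0,0.7],[0.0235,0,0,0,0,0,0.7],[0.0235,0,0,0,0,0,0.3],[0.0235,0,0,0,0,0,0.3],[0.0235,0,0,0,0,0,0.3],[0.0235,0,0,0,0,0,0.3],[0.0235,0,0,0,0,0,0.3]]' 40; python3 plan.py;  python3 -m crank '[[-0.05,0.0,0,0,0,0,0.3],[-0.1,0.0,0,0,0,0,0.3],[-0.145,0,0,0,0,0,0.3],[-0.145,0,0,0,0,0,0.3],[-0.145,0,0,0,0,0,0.3]]'; python3 plan.py 0.609 0.2822 0.145 0
python3 - <<'E'
from h import *
s=grab_frame("scene");crop(s,330,230,110,110,5,"a15.png")
p=get_state()['eef_pos'];print([pix(s,p+[0,y,0.002]).round(1) for y in(-.02,0,.02)])
E
```

```text
t: 19.02
eef_pos: [0.6415, 0.0516, 0.0011]
ee_rot: [-0.079, 1.57, 3.063]
force: [0.1, -0.3, 5.8]
width: 0.0377
t 19.02 tcp [0.6415 0.0516 0.0011] jaw -3.141 down [-4.e-04  0.e+00 -1.e+00] w 0.0377 q6 [ 0.38  0.52 -0.3  -0.   -0.75 -0.38] F [ 0.1 -0.3  5.8]
t: 19.65
eef_pos: [0.6408, 0.0515, 0.145]
ee_rot: [-0.178, 1.569, 2.963]
force: [-0.5, -0.2, -1.0]
width: 0.0372
t 19.65 tcp [0.6408 0.0515 0.145 ] jaw 3.141 down [-1.7e-03  3.0e-04 -1.0e+00] w 0.0372 q6 [ 0.38  0.37 -0.17 -0.   -1.04 -0.38] F [-0.5 -0.2 -1. ]
shift [ 1.000e-04 -2.306e-01  3.190e-02] rot [-0.0004  0.0017  0.0003] per world unit up: [-1.    -0.     0.002]
[array([310.5, 232.1]), array([323. , 233.8]), array([335.7, 235.4])]
```

View pics/a15.png

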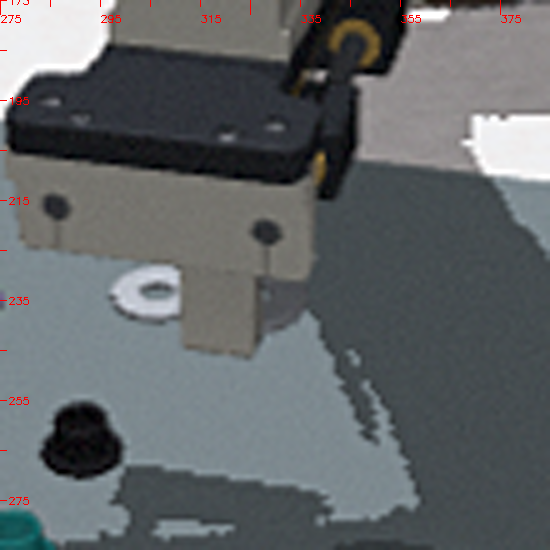

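```bash
python3 -m crank '[[0,-0.231,0.032,0,0,0,0.3],[0,-0.231,0.032,0,0,0,0.3],[0,-0.231,0.032,0,0,0,0.3],[0,-0.231,0.032,0,0,0,0.3],[0,-0.231,0.032,0,0,0,0.3],[0,-0.231,0.032,0,0,0,0.3],[0,-0.231,0.032,0,0,0,0.3]]'; python3 plan.py 0.609 0.2822 0.11 0
python3 - <<'E'
from h import *
s=grab_frame("scene");crop(s,475,260,110,110,5,"a16.png")
E
```

```text
t: 20.58
eef_pos: [0.6094, 0.2814, 0.1448]
ee_rot: [0.412, 1.569, -2.731]
force: [-0.6, 0.2, -0.1]
width: 0.0374
t 20.57 tcp [0.6094 0.2814 0.1448] jaw 3.141 down [-2.e-03 -9.e-04 -1.e+00] w 0.0374 q6 [ 0.72  0.41 -0.1  -0.   -1.06 -0.72] F [-0.6  0.2 -0.1]
shift [ 0.0348 -0.0009  0.0003] rot [-0.0011  0.002  -0.0009] per world unit up: [-1.     0.001  0.002]
```

View pics/a16.png

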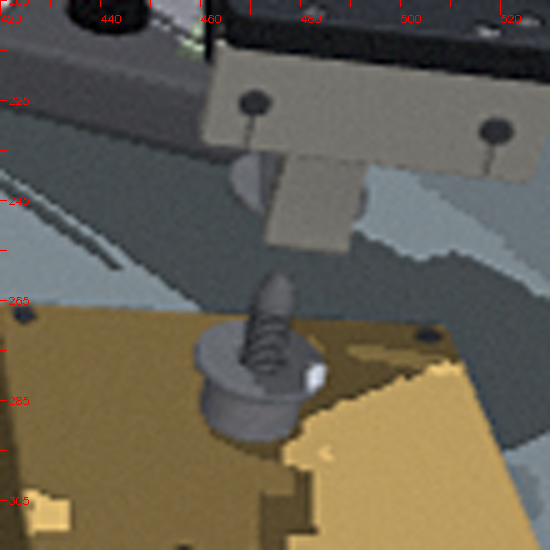

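```bash
python3 -m crank '[[0.015,-0.0005,0,0,0,0,0.3],[0.03,-0.0005,0,0,0,0,0.3],[0.036,-0.0005,0,0,0,0,0.3],[0.04,-0.0005,0,0,0,0,0.3],[0.044,-0.0005,0,0,0,0,0.3],[0.052,-0.0005,0,0,0,0,0.3],[0.058,-0.0005,0,0,0,0,0.3],[0.058,-0.0005,0,0,0,0,0.3]]'; python3 plan.py 0.609 0.2822 0.084 0;python3 -m crank '[[0.002,0,0,0,0,0,0.3],[0.0035,0,0,0,0,0,0.3],[0.0035,0,0,0,0,0,0.3]]'
```

```text
t: 21.62
eef_pos: [0.6091, 0.2829, 0.0869]
ee_rot: [0.291, 1.569, -2.851]
force: [0.5, -0.6, -0.5]
width: 0.0372
t 21.62 tcp [0.6091 0.2829 0.0869] jaw 3.142 down [-1.8e-03 -5.0e-04 -1.0e+00] w 0.0372 q6 [ 0.72  0.46 -0.16 -0.   -0.95 -0.72] F [ 0.5 -0.6 -0.5]
shift [0.0029 0.0007 0.0001] rot [-0.      0.0018 -0.0005] per world unit up: [-1.     0.001  0.002]
t: 22.0
eef_pos: [0.6095, 0.2832, 0.0842]
ee_rot: [-0.295, 1.57, 2.846]
force: [-0.5, 0.7, 0.1]
width: 0.0372
```

```bash
python3 -m crank '[[0.001,0.0005,0,0,0,0,0.3],[0.002,0.0005,0,0,0,0,0.3],[0.002,0.0005,0,0,0,0,0.3]]'; python3 -m crank '[[0,0,0,0,0,0,0.7],[0,0,0,0,0,0,0.7],[0,0,0,0,0,0,0.7],[-0.04,0,0,0,0,0,0.7],[-0.075,0,0,0,0,0,0.7],[-0.075,0,0,0,0,0,0.7]]'; python3 plan.py 0.428 -0.0403 0.1 0
python3 - <<'E'
from h import *
s=grab_frame("scene");crop(s,475,270,110,110,5,"a17.png")
E
```

```text
t: 22.38
eef_pos: [0.6096, 0.2832, 0.084]
ee_rot: [-1.986, 1.57, 1.156]
force: [-5.6, -0.1, 11.8]
width: 0.038
t: 23.12
eef_pos: [0.6111, 0.2835, 0.1603]
ee_rot: [-2.451, 1.566, 0.691]
force: [-0.6, -0.0, -0.1]
width: 0.0613
t 23.12 tcp [0.6111 0.2835 0.1603] jaw -3.141 down [ 0.0036  0.003  -1.    ] w 0.0613 q6 [ 0.72  0.4  -0.08  0.   -1.08 -0.72] F [-0.6 -0.  -0.1]
shift [0.0587 0.3239 0.1834] rot [ 0.0003 -0.0036  0.003 ] per world unit up: [-1.    -0.003 -0.004]
```

View pics/a17.png

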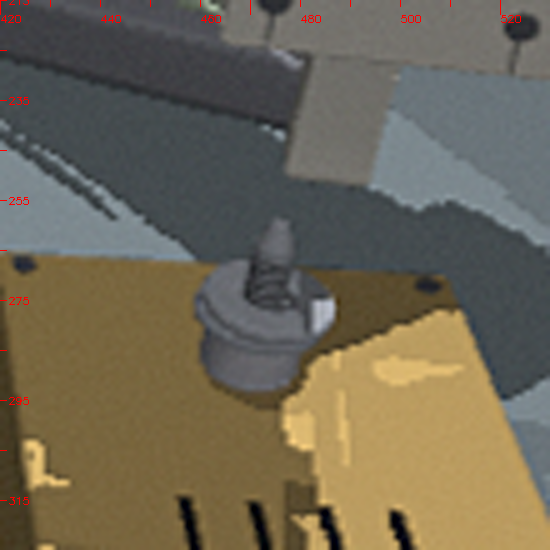

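```bash
python3 -m crank '[[0,0.324,0.183,0,0,0,0.7],[0,0.324,0.183,0,0,0,0.7],[0.03,0.324,0.183,0,0,0,0.7],[0.06,0.324,0.183,0,0,0,0.7],[0.06,0.324,0.183,0,0,0,0.7],[0.06,0.324,0.183,0,0,0,0.7],[0.06,0.324,0.183,0,0,0,0.7],[0.06,0.324,0.183,0,0,0,0.7],[0.06,0.324,0.183,0,0,0,0.7]]'; python3 plan.py 0.4282 -0.0405 0.03 0
python3 - <<'E'
from h import *
s=grab_frame("scene");crop(s,300,250,160,120,5,"a18.png")
E
```

```text
t: 24.3
eef_pos: [0.4272, -0.0408, 0.0973]
ee_rot: [-0.024, 1.57, 3.119]
force: [0.4, -0.3, -0.1]
width: 0.0613
t 24.3 tcp [ 0.4272 -0.0408  0.0973] jaw -3.141 down [-6.e-04  0.e+00 -1.e+00] w 0.0613 q6 [ 0.37  0.09 -0.68 -0.   -0.8  -0.37] F [ 0.4 -0.3 -0.1]
shift [ 0.0673 -0.0003 -0.001 ] rot [0.0007 0.0006 0.    ] per world unit up: [-1.    -0.     0.001]
```

View pics/a18.png

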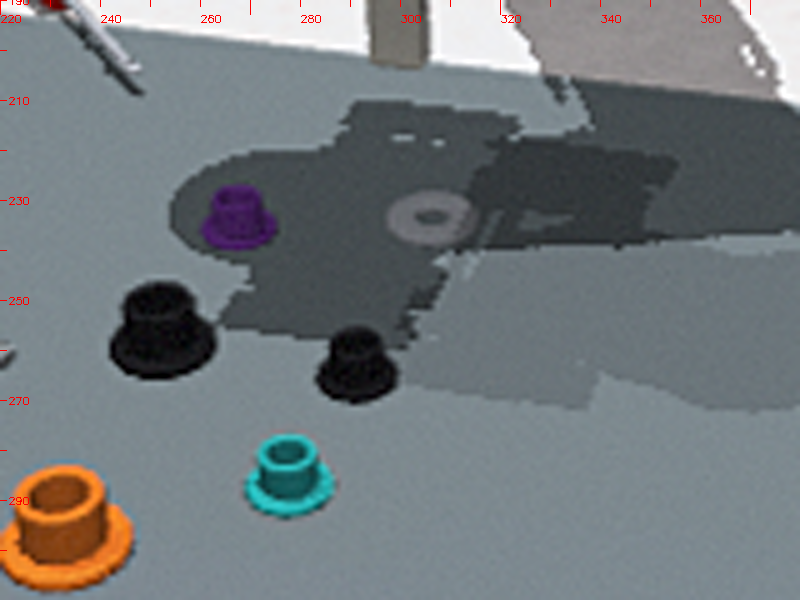

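W3 is still at (306.5,233), unmoved; no other washer is left on the bench.

```bash
python3 -m crank '[[0.06,0,-0.001,0,0,0,0.7],[0.06,0,-0.001,0,0,0,0.7],[0.072,0,-0.001,0,0,0,0.7],[0.072,0,-0.001,0,0,0,0.7]]'; python3 plan.py 0.4282 -0.0405 0.0015 0
```

```text
t: 24.85
eef_pos: [0.4279, -0.0411, 0.0258]
ee_rot: [-0.872, 1.571, 2.27]
force: [-0.0, 0.5, 1.3]
width: 0.0613
t 24.85 tcp [ 0.4279 -0.0411  0.0258] jaw -3.141 down [-2.e-04  2.e-04 -1.e+00] w 0.0613 q6 [ 0.37  0.21 -0.77 -0.   -0.6  -0.37] F [-0.   0.5  1.3]
shift [ 0.0243 -0.0006 -0.0004] rot [0.0005 0.0002 0.0002] per world unit up: [-1. -0.  0.]
```

```bash
python3 -m crank '[[0.024,-0.0005,0,0,0,0,0.7],[0.024,-0.0005,0,0,0,0,0.7],[0.024,-0.0005,0,0,0,0,0.3],[0.024,-0.0005,0,0,0,0,0.3],[0.024,-0.0005,0,0,0,0,0.3],[0.024,-0.0005,0,0,0,0,0.3],[0.024,-0.0005,0,0,0,0,0.3]]' 40; python3 plan.py;  python3 -m crank '[[-0.05,0.0,0,0,0,0,0.3],[-0.1,0.0,0,0,0,0,0.3],[-0.145,0,0,0,0,0,0.3],[-0.145,0,0,0,0,0,0.3],[-0.145,0,0,0,0,0,0.3]]'; python3 plan.py 0.609 0.2822 0.145 0
python3 - <<'E'
from h import *
s=grab_frame("scene");crop(s,300,200,110,110,5,"a19.png")
p=get_state()['eef_pos'];print([pix(s,p+[0,y,0.002]).round(1) for y in(-.02,0,.02)])
E
```

```text
t: 25.72
eef_pos: [0.4279, -0.0408, 0.0019]
ee_rot: [-2.359, 1.57, 0.783]
force: [-0.9, 1.1, 7.2]
width: 0.0368
t 25.73 tcp [ 0.4279 -0.0408  0.0019] jaw -3.141 down [ 3.e-04  3.e-04 -1.e+00] w 0.0368 q6 [ 0.37  0.26 -0.79 -0.   -0.53 -0.37] F [-0.9  1.1  7.2]
t: 26.35
eef_pos: [0.4269, -0.041, 0.1459]
ee_rot: [-0.314, 1.57, 2.828]
force: [-0.7, 0.1, -1.4]
width: 0.0369
t 26.35 tcp [ 0.4269 -0.041   0.1459] jaw 3.141 down [-1.2e-03  4.0e-04 -1.0e+00] w 0.0369 q6 [ 0.37  0.02 -0.62 -0.   -0.93 -0.37] F [-0.7  0.1 -1.4]
shift [ 0.0008 -0.3233 -0.182 ] rot [-0.0003  0.0012  0.0004] per world unit up: [-1.    -0.     0.001]
[array([294.2, 169.8]), array([303.9, 170.8]), array([313.6, 171.8])]
```

View pics/a19.png

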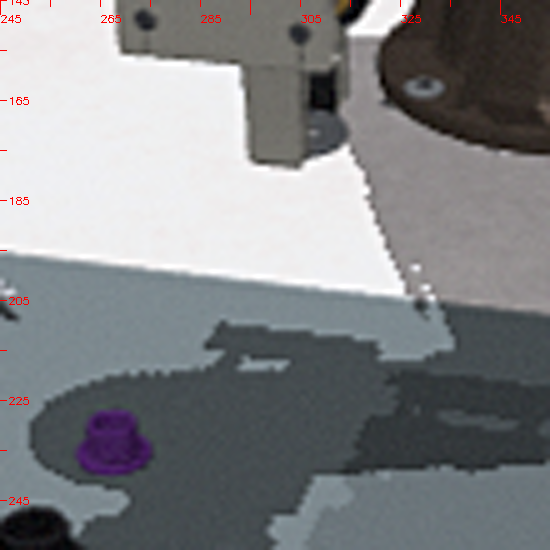

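Washer held, right edge (314.5,170), as predicted.

```bash
python3 -m crank '[[0,-0.323,-0.182,0,0,0,0.3],[0,-0.323,-0.182,0,0,0,0.3],[0,-0.323,-0.182,0,0,0,0.3],[0,-0.323,-0.182,0,0,0,0.3],[0,-0.323,-0.182,0,0,0,0.3],[0,-0.323,-0.182,0,0,0,0.3],[0,-0.323,-0.182,0,0,0,0.3],[0,-0.323,-0.182,0,0,0,0.3],[0,-0.323,-0.182,0,0,0,0.3]]'; python3 plan.py 0.609 0.2822 0.11 0
python3 - <<'E'
from h import *
s=grab_frame("scene");crop(s,475,260,110,110,5,"a20.png")
E
```

```text
t: 27.52
eef_pos: [0.6088, 0.281, 0.1454]
ee_rot: [0.394, 1.568, -2.748]
force: [-0.7, 0.1, 0.0]
width: 0.0369
t 27.52 tcp [0.6088 0.281  0.1454] jaw 3.141 down [-2.2e-03 -9.0e-04 -1.0e+00] w 0.0369 q6 [ 0.72  0.41 -0.1  -0.   -1.06 -0.72] F [-0.7  0.1  0. ]
shift [ 0.0354 -0.0013 -0.0003] rot [-0.0006  0.0022 -0.0009] per world unit up: [-1.     0.001  0.002]
```

View pics/a20.png

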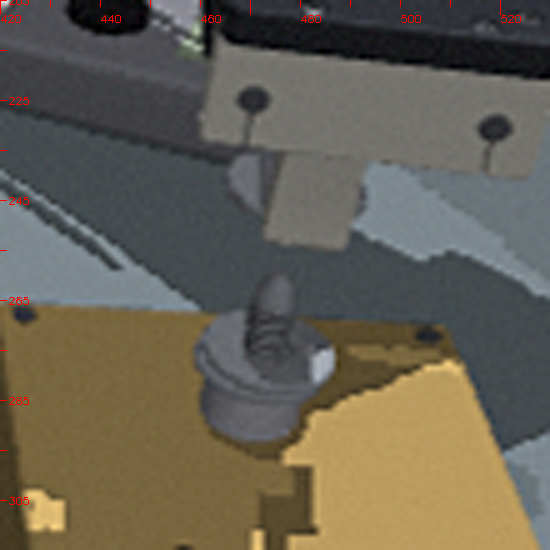

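```bash
python3 -m crank '[[0.015,-0.0005,0,0,0,0,0.3],[0.03,-0.0005,0,0,0,0,0.3],[0.036,-0.0005,0,0,0,0,0.3],[0.04,-0.0005,0,0,0,0,0.3],[0.044,-0.0005,0,0,0,0,0.3],[0.052,-0.0005,0,0,0,0,0.3],[0.055,-0.0005,0,0,0,0,0.3],[0.055,-0.0005,0,0,0,0,0.3]]'; python3 plan.py 0.609 0.2822 0.089 0;python3 -m crank '[[0.001,0,0,0,0,0,0.3],[0.002,0,0,0,0,0,0.3],[0.002,0,0,0,0,0,0.3]]'
```

```text
t: 28.58
eef_pos: [0.6093, 0.2825, 0.0908]
ee_rot: [0.221, 1.569, -2.92]
force: [-0.3, -0.9, -0.5]
width: 0.0368
t 28.57 tcp [0.6093 0.2825 0.0908] jaw -3.142 down [-1.3e-03 -3.0e-04 -1.0e+00] w 0.0368 q6 [ 0.72  0.46 -0.16 -0.   -0.95 -0.72] F [-0.3 -0.9 -0.5]
shift [0.0018 0.0003 0.0003] rot [ 0.      0.0013 -0.0003] per world unit up: [-1.     0.     0.001]
t: 28.95
eef_pos: [0.6096, 0.2827, 0.0901]
ee_rot: [-1.457, 1.57, 1.685]
force: [-1.8, -0.2, 4.8]
width: 0.037
```

Contact at 4.8 N; release and look.

```bash
python3 -m crank '[[0.001,0,0,0,0,0,0.3],[0.001,0,0,0,0,0,0.7],[0,0,0,0,0,0,0.7],[0,0,0,0,0,0,0.7],[-0.04,0,0,0,0,0,0.7],[-0.075,0,0,0,0,0,0.7],[-0.075,0,0,0,0,0,0.7]]'; python3 plan.py 0.5435 -0.038 0.1 0
python3 - <<'E'
from h import *
s=grab_frame("scene");crop(s,475,270,110,110,5,"a21.png");crop(s,280,270,100,80,7,"a21b.png")
E
```

```text
t: 29.82
eef_pos: [0.6111, 0.2836, 0.1674]
ee_rot: [-2.442, 1.566, 0.7]
force: [-0.4, -0.1, -0.4]
width: 0.0613
t 29.82 tcp [0.6111 0.2836 0.1674] jaw -3.141 down [ 0.0037  0.0032 -1.    ] w 0.0613 q6 [ 0.72  0.39 -0.08  0.   -1.1  -0.72] F [-0.4 -0.1 -0.4]
shift [0.0662 0.3218 0.068 ] rot [ 0.0004 -0.0037  0.0032] per world unit up: [-1.    -0.003 -0.004]
```

View pics/a21.png

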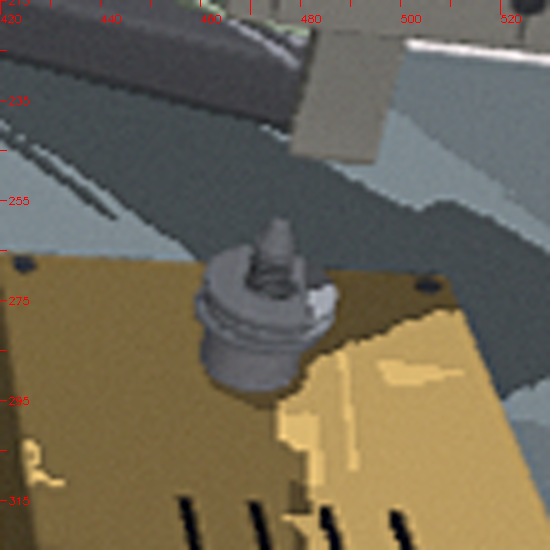

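View pics/a21b.png

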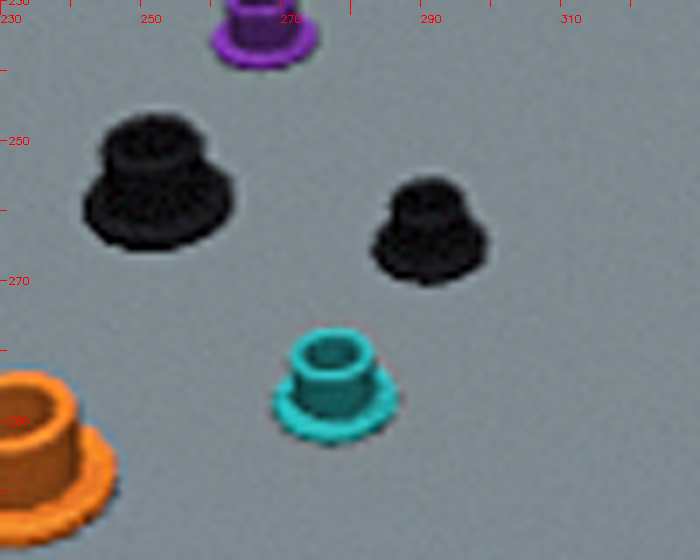

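```bash
python3 -m crank '[[0,0.322,0.068,0,0,0,0.5],[0,0.322,0.068,0,0,0,0.5],[0.03,0.322,0.068,0,0,0,0.5],[0.06,0.322,0.068,0,0,0,0.5],[0.06,0.322,0.068,0,0,0,0.5],[0.06,0.322,0.068,0,0,0,0.5],[0.06,0.322,0.068,0,0,0,0.5],[0.06,0.322,0.068,0,0,0,0.5],[0.06,0.322,0.068,0,0,0,0.5]]'; python3 plan.py 0.5437 -0.038 0.03 0
python3 - <<'E'
from h import *
s=grab_frame("scene");crop(s,290,250,110,90,7,"a22.png")
E
```

```text
t: 31.0
eef_pos: [0.5418, -0.0385, 0.1042]
ee_rot: [-0.147, 1.57, 2.996]
force: [-0.2, 0.4, 0.5]
width: 0.044
t 31.0 tcp [ 0.5418 -0.0385  0.1042] jaw -3.14 down [-6.e-04  1.e-04 -1.e+00] w 0.044 q6 [ 0.29  0.26 -0.44 -0.   -0.87 -0.29] F [-0.2  0.4  0.5]
shift [ 0.0742 -0.0005 -0.0019] rot [0.0011 0.0006 0.0001] per world unit up: [-1.    -0.     0.001]
```

View pics/a22.png

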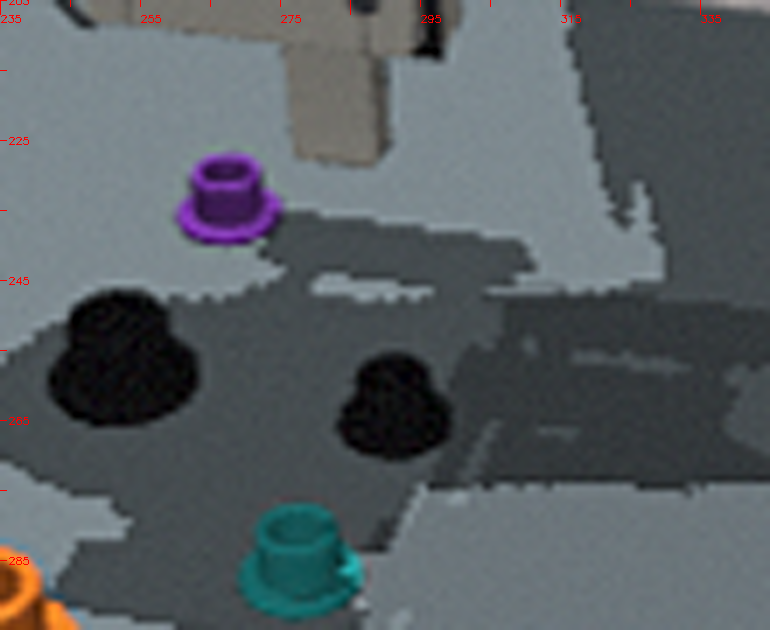

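```bash
python3 -m crank '[[0.05,0,-0.002,0,0,0,0.5],[0.07,0,-0.002,0,0,0,0.5],[0.07,0,-0.002,0,0,0,0.5],[0.07,0,-0.002,0,0,0,0.5]]'; python3 plan.py 0.5437 -0.038 0.0062 0
python3 - <<'E'
from h import *
s=grab_frame("scene");crop(s,290,250,110,90,7,"a23.png");t=grab_frame("top");crop(t,344,244,80,70,8,"a23t.png")
E
```

```text
t: 31.55
eef_pos: [0.5442, -0.0389, 0.0351]
ee_rot: [-2.856, 1.571, 0.287]
force: [0.8, -0.1, 1.7]
width: 0.044
t 31.55 tcp [ 0.5442 -0.0389  0.0351] jaw -3.141 down [ 3.e-04  1.e-04 -1.e+00] w 0.044 q6 [ 0.29  0.35 -0.51  0.   -0.71 -0.29] F [ 0.8 -0.1  1.7]
shift [ 0.0289 -0.0009  0.0005] rot [ 0.001  -0.0003  0.0001] per world unit up: [-1. -0. -0.]
```

View pics/a23.png

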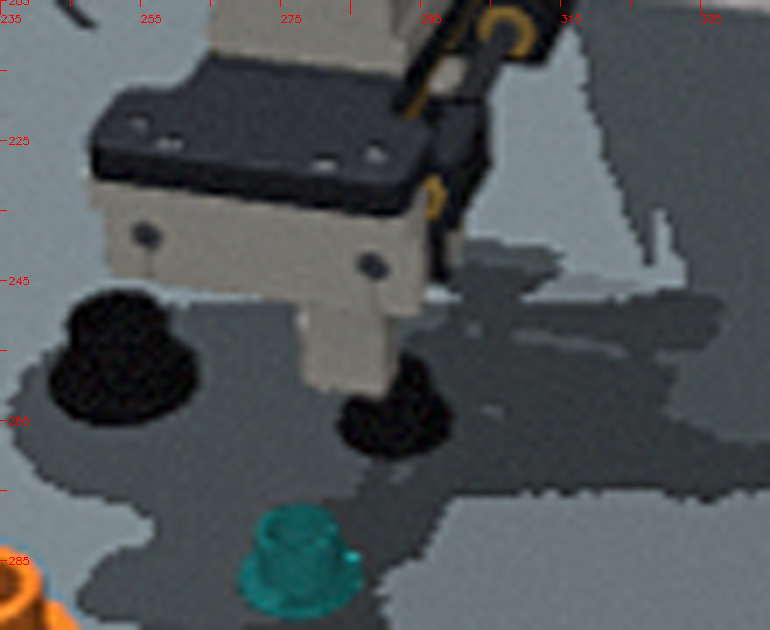

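View pics/a23t.png

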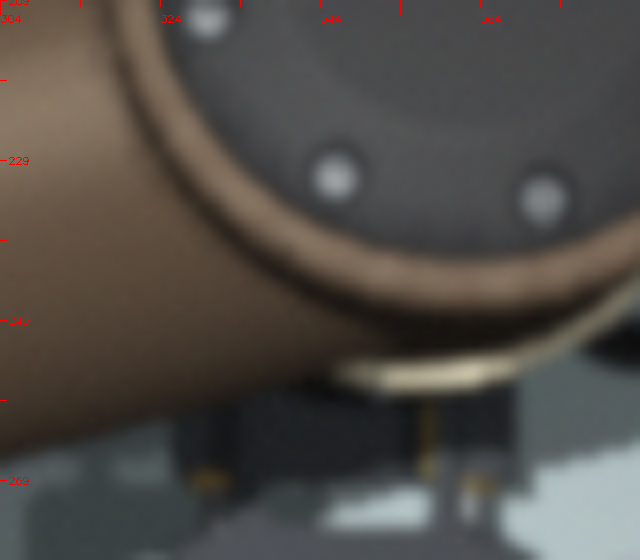

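Run:
```python
from h import *
s=grab_frame("scene")
p=get_state()['eef_pos'];print(p)
for d in (.022,.035,.043): print(pix(s,p+[d,0,0]).round(1))
for y in(-.036,-.038,-.04):print([pix(s,[.5437,y,z]).round(1) for z in (0,.018)])
```

```text
[ 0.54418976 -0.03908675  0.03533038]
[285.7 257. ]
[283.5 261. ]
[282.2 263.5]
[array([291.8, 265.5]), array([291.4, 257.9])]
[array([290.8, 265.3]), array([290.4, 257.8])]
[array([289.8, 265.2]), array([289.4, 257.6])]
```

```bash
python3 -m crank '[[0.015,-0.001,0,0,0,0,0.5],[0.0285,-0.001,0,0,0,0,0.5],[0.0285,-0.001,0,0,0,0,0.5],[0.0285,-0.001,0,0,0,0,0.15],[0.0285,-0.001,0,0,0,0,0.15],[0.0285,-0.001,0,0,0,0,0.15],[0.0285,-0.001,0,0,0,0,0.15],[0.0285,-0.001,0,0,0,0,0.15]]' 30; python3 plan.py;  python3 -m crank '[[-0.05,0.0,0,0,0,0,0.15],[-0.1,0.0,0,0,0,0,0.15],[-0.145,0,0,0,0,0,0.15],[-0.145,0,0,0,0,0,0.15],[-0.145,0,0,0,0,0,0.15]]'; python3 plan.py 0.609 0.2822 0.145 0
python3 - <<'E'
from h import *
s=grab_frame("scene");crop(s,290,220,110,110,5,"a24.png")
p=get_state()['eef_pos'];print([pix(s,p+[0,y,-0.005]).round(1) for y in(-.0165,0,.0165)])
E
```

```text
t: 32.7
eef_pos: [0.5435, -0.0384, 0.0059]
ee_rot: [-0.255, 1.57, 2.886]
force: [-0.8, 0.2, 2.8]
width: 0.0205
t 32.7 tcp [ 0.5435 -0.0384  0.0059] jaw -3.142 down [-4.e-04  1.e-04 -1.e+00] w 0.0205 q6 [ 0.29  0.39 -0.53 -0.   -0.65 -0.29] F [-0.8  0.2  2.8]
t: 33.33
eef_pos: [0.5429, -0.0384, 0.1503]
ee_rot: [-0.351, 1.57, 2.79]
force: [-0.1, 0.1, 0.1]
width: 0.0206
t 33.33 tcp [ 0.5429 -0.0384  0.1503] jaw 3.141 down [-1.2e-03  4.0e-04 -1.0e+00] w 0.0206 q6 [ 0.29  0.21 -0.38 -0.   -0.98 -0.29] F [-0.1  0.1  0.1]
shift [ 0.0054 -0.3206 -0.066 ] rot [-0.0003  0.0012  0.0004] per world unit up: [-1.    -0.     0.001]
[array([278.2, 198.1]), array([287.1, 199.1]), array([296. , 200.1])]
```

View pics/a24.png

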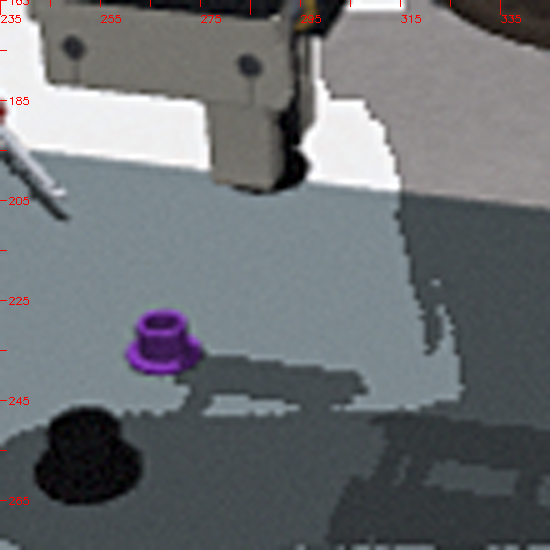

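```bash
python3 -m crank '[[0,-0.3205,-0.066,0,0,0,0.15],[0,-0.3205,-0.066,0,0,0,0.15],[0,-0.3205,-0.066,0,0,0,0.15],[0,-0.3205,-0.066,0,0,0,0.15],[0,-0.3205,-0.066,0,0,0,0.15],[0,-0.3205,-0.066,0,0,0,0.15],[0,-0.3205,-0.066,0,0,0,0.15],[0,-0.3205,-0.066,0,0,0,0.15],[0,-0.3205,-0.066,0,0,0,0.15]]'; python3 plan.py 0.609 0.2822 0.12 0
python3 - <<'E'
from h import *
s=grab_frame("scene");crop(s,475,260,110,110,5,"a25.png")
E
```

```text
t: 34.5
eef_pos: [0.6094, 0.2807, 0.1506]
ee_rot: [0.121, 1.57, -3.022]
force: [-0.8, -0.3, 0.5]
width: 0.0207
t 34.5 tcp [0.6094 0.2807 0.1506] jaw 3.14 down [-1.2e-03 -1.0e-04 -1.0e+00] w 0.0207 q6 [ 0.72  0.4  -0.1  -0.   -1.07 -0.72] F [-0.8 -0.3  0.5]
shift [ 0.0306 -0.0015  0.0003] rot [-0.0013  0.0012 -0.0001] per world unit up: [-1.     0.     0.001]
```

View pics/a25.png

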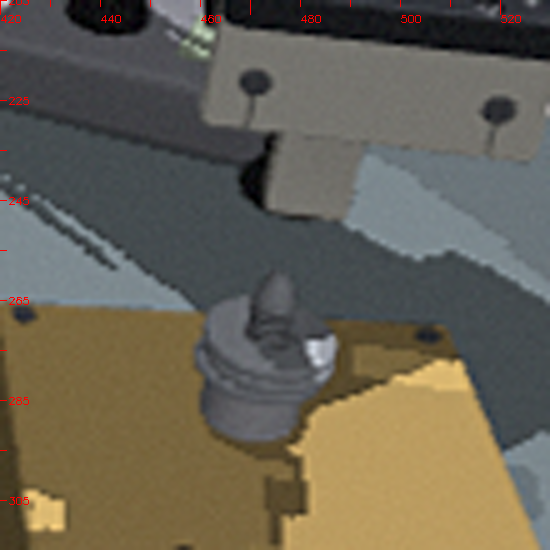

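```bash
python3 -m crank '[[0.015,-0.001,0,0,0,0,0.15],[0.025,-0.001,0,0,0,0,0.15],[0.03,-0.001,0,0,0,0,0.15],[0.036,-0.001,0,0,0,0,0.15],[0.042,-0.001,0,0,0,0,0.15],[0.0465,-0.001,0,0,0,0,0.15],[0.0465,-0.001,0,0,0,0,0.15]]'; python3 plan.py 0.609 0.2822 0.099 0;python3 -m crank '[[0.003,0,0,0,0,0,0.15],[0.0055,0,0,0,0,0,0.15],[0.0055,0,0,0,0,0,0.15]]'
```

```text
t: 35.42
eef_pos: [0.6092, 0.283, 0.1036]
ee_rot: [0.234, 1.569, -2.908]
force: [-0.5, 1.2, -0.2]
width: 0.0207
t 35.42 tcp [0.6092 0.283  0.1036] jaw 3.142 down [-1.5e-03 -4.0e-04 -1.0e+00] w 0.0207 q6 [ 0.72  0.45 -0.15 -0.   -0.98 -0.72] F [-0.5  1.2 -0.2]
shift [0.0046 0.0008 0.0002] rot [-0.      0.0015 -0.0004] per world unit up: [-1.     0.     0.002]
t: 35.8
eef_pos: [0.6096, 0.2832, 0.0989]
ee_rot: [-0.802, 1.57, 2.34]
force: [-0.4, 1.1, 1.8]
width: 0.0206
```

```bash
python3 -m crank '[[0.001,0.0003,0,0,0,0,0.15],[0.001,0.0003,0,0,0,0,0.15],[0.001,0.0003,0,0,0,0,0.15]]'; python3 -m crank '[[0,0,0,0,0,0,0.5],[0,0,0,0,0,0,0.5],[0,0,0,0,0,0,0.5],[-0.04,0,0,0,0,0,0.5],[-0.075,0,0,0,0,0,0.5],[-0.075,0,0,0,0,0,0.5]]'; python3 plan.py 0.588 -0.22 0.19 1.366
python3 - <<'E'
from h import *
s=grab_frame("scene");crop(s,475,270,110,110,5,"a26.png")
E
```

```text
t: 36.17
eef_pos: [0.6097, 0.2832, 0.0989]
ee_rot: [-1.986, 1.57, 1.156]
force: [-2.1, 0.1, 7.9]
width: 0.0205
t: 36.92
eef_pos: [0.611, 0.2837, 0.1759]
ee_rot: [-2.442, 1.566, 0.7]
force: [-0.2, 0.2, -0.5]
width: 0.0437
t 36.92 tcp [0.611  0.2837 0.1759] jaw -3.141 down [ 0.0037  0.0031 -1.    ] w 0.0437 q6 [ 0.72  0.39 -0.06  0.   -1.11 -0.72] F [-0.2  0.2 -0.5]
shift [-0.0157  0.5036  0.0231] rot [-1.3657e+00 -5.2000e-03  1.0000e-04] per world unit up: [-1.    -0.003 -0.004]
```

View pics/a26.png

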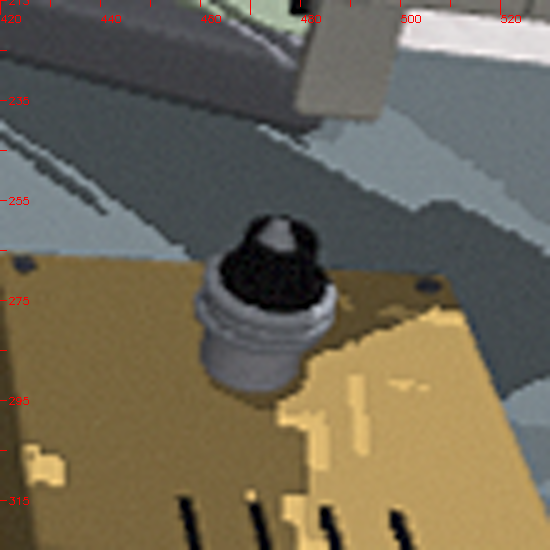

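```bash
python3 -m crank '[[-0.014,0.504,0.023,-1.366,-0.004,0.003,0.6],[-0.014,0.504,0.023,-1.366,-0.004,0.003,0.6],[-0.014,0.504,0.023,-1.366,-0.004,0.003,0.6],[-0.014,0.504,0.023,-1.366,-0.004,0.003,0.6],[-0.014,0.504,0.023,-1.366,-0.004,0.003,0.6],[-0.014,0.504,0.023,-1.366,-0.004,0.003,0.6],[-0.014,0.504,0.023,-1.366,-0.004,0.003,0.6],[-0.014,0.504,0.023,-1.366,-0.004,0.003,0.6],[-0.014,0.504,0.023,-1.366,-0.004,0.003,0.6],[-0.014,0.504,0.023,-1.366,-0.004,0.003,0.6]]'; python3 -m crank '[[0,0,0,0,0,0,0.6],[0,0,0,0,0,0,0.6]]'; python3 plan.py 0.5877 -0.2204 0.12 1.366
python3 - <<'E'
from h import *
s=grab_frame("scene");crop(s,185,225,110,110,5,"a27.png")
E
```

```text
t: 38.22
eef_pos: [0.5856, -0.2223, 0.1852]
ee_rot: [-0.59, 1.565, -2.368]
force: [-0.1, 0.4, 0.0]
width: 0.0527
t: 38.48
eef_pos: [0.5867, -0.22, 0.1864]
ee_rot: [-0.287, 1.566, -2.061]
force: [-0.1, 0.5, -0.5]
width: 0.0526
t 38.48 tcp [ 0.5867 -0.22    0.1864] jaw -1.774 down [-0.0023 -0.0044 -1.    ] w 0.0526 q6 [-0.04  0.31 -0.16  0.   -1.11  1.41] F [-0.1  0.5 -0.5]
shift [ 0.0664  0.0012 -0.0001] rot [0.0014 0.0047 0.0014] per world unit up: [-1.    -0.001  0.005]
```

View pics/a27.png

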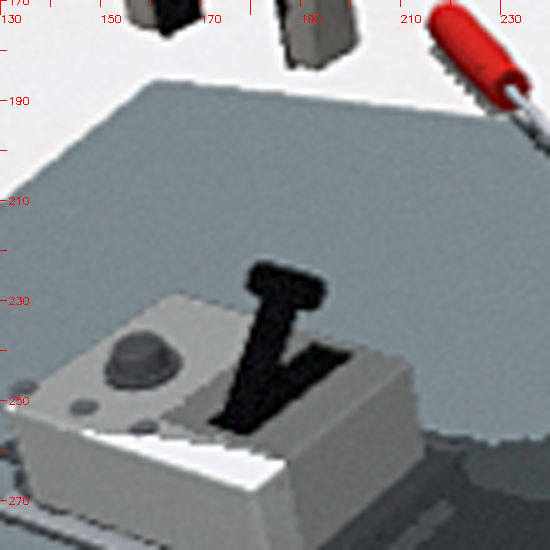

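```bash
python3 -m crank '[[0.05,0.001,0,0,0.004,0.001,0.6],[0.08,0.001,0,0,0.004,0.001,0.6],[0.08,0.001,0,0,0.004,0.001,0.6],[0.08,0.001,0,0,0.004,0.001,0.6]]'; python3 plan.py 0.5877 -0.2204 0.078 1.366
python3 - <<'E'
from h import *
s=grab_frame("scene");crop(s,185,225,110,110,5,"a28.png")
E
```

```text
t: 39.02
eef_pos: [0.5884, -0.2216, 0.108]
ee_rot: [0.986, 1.569, -0.789]
force: [0.0, 0.2, 0.6]
width: 0.0524
t 39.02 tcp [ 0.5884 -0.2216  0.108 ] jaw -1.775 down [ 0.0014 -0.0014 -1.    ] w 0.0524 q6 [-0.05  0.38 -0.25  0.   -0.94  1.42] F [0.  0.2 0.6]
shift [ 0.03  -0.001 -0.001] rot [ 0.0011  0.0011 -0.0016] per world unit up: [-1.     0.002  0.001]
```

View pics/a28.png

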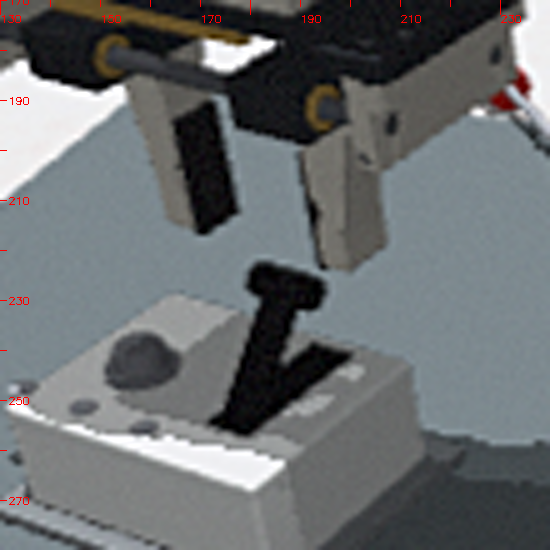

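Aligned: the bar (188,227) lies between the fingers (170,217) and (195,224). Descend and close lightly.

```bash
python3 -m crank '[[0.015,-0.001,-0.001,0,0,0,0.6],[0.03,-0.001,-0.001,0,0,0,0.6],[0.03,-0.001,-0.001,0,0,0,0.6],[0.03,-0.001,-0.001,0,0,0,0.2],[0.03,-0.001,-0.001,0,0,0,0.2],[0.03,-0.001,-0.001,0,0,0,0.2],[0.03,-0.001,-0.001,0,0,0,0.2]]' 6; python3 plan.py 0.5877 -0.2204 0.078 1.366
python3 - <<'E'
from h import *
s=grab_frame("scene");crop(s,185,225,110,110,5,"a29.png")
E
```

```text
t: 39.95
eef_pos: [0.5865, -0.2215, 0.077]
ee_rot: [0.179, 1.569, -1.597]
force: [-1.6, -5.3, 0.2]
width: 0.0279
t 39.95 tcp [ 0.5865 -0.2215  0.077 ] jaw -1.776 down [-0.     -0.0018 -1.    ] w 0.0279 q6 [-0.05  0.41 -0.28  0.   -0.88  1.41] F [-1.6 -5.3  0.2]
shift [-0.001   0.0009 -0.0013] rot [ 0.0001  0.0017 -0.0003] per world unit up: [-1.     0.     0.002]
```

View pics/a29.png

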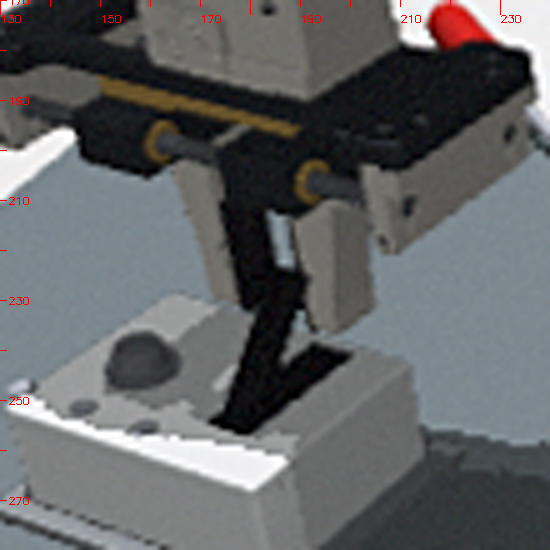

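```bash
python3 -m crank '[[-0.0035,0.004,0,0,0,0,0.2],[-0.0063,0.008,0,0,0,0,0.2],[-0.0088,0.0128,0,0,0,0,0.2],[-0.0108,0.0176,0,0,0,0,0.2],[-0.0122,0.0225,0,0,0,0,0.2],[-0.0134,0.0276,0,0,0,0,0.2],[-0.0139,0.033,0,0,0,0,0.2],[-0.0139,0.038,0,0,0,0,0.2],[-0.0134,0.043,0,0,0,0,0.2],[-0.0124,0.048,0,0,0,0,0.2]]'; python3 plan.py
python3 - <<'E'
from h import *
s=grab_frame("scene");crop(s,185,225,110,110,5,"a30.png")
E
```

```text
t: 41.25
eef_pos: [0.6333, -0.2313, 0.0894]
ee_rot: [-0.168, 1.569, -1.944]
force: [-1.3, -5.7, 1.2]
width: 0.0284
t 41.25 tcp [ 0.6333 -0.2313  0.0894] jaw -1.776 down [-6.0e-04 -1.6e-03 -1.0e+00] w 0.0284 q6 [-0.06  0.46 -0.16  0.   -0.95  1.43] F [-1.3 -5.7  1.2]
```

View pics/a30.png

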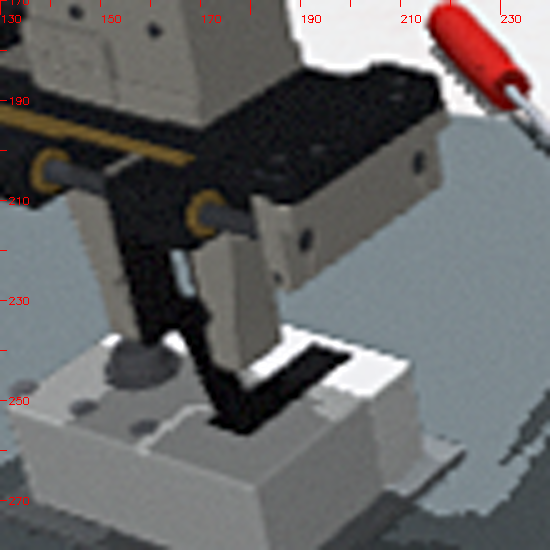

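```bash
python3 -m crank '[[0,0.002,0,0,0,0,0.2],[0,0.002,0,0,0,0,0.6],[0,0.002,0,0,0,0,0.6],[0,0.002,0,0,0,0,0.6],[0,0.002,0,0,0,0,0.6],[-0.05,0.002,0,0,0,0,0.6],[-0.1,0.002,0,0,0,0,0.6],[-0.13,0.002,0,0,0,0,0.6],[-0.13,0.002,0,0,0,0,0.6]]'; python3 plan.py
python3 - <<'E'
from h import *
s=grab_frame("scene");crop(s,185,225,110,110,5,"a31.png");crop(s,475,270,110,110,6,"a31b.png")
cv2.imwrite("pics/a31s.png",s["pixels"][:,:,::-1])
h=np.array([.6224,-.2276,.05])
for L in(0,.15): 
  a=.3-L; print(pix(s,h+.052*np.array([np.sin(a)*.979,-np.sin(a)*.2036,np.cos(a)])))
E
```

```text
t: 42.42
eef_pos: [0.637, -0.2309, 0.2225]
ee_rot: [1.475, 1.565, -0.3]
force: [0.7, -0.4, -0.2]
width: 0.0525
t 42.42 tcp [ 0.637  -0.2309  0.2225] jaw -1.775 down [ 0.0054 -0.0017 -1.    ] w 0.0525 q6 [-0.06  0.36  0.01  0.   -1.21  1.43] F [ 0.7 -0.4 -0.2]
[166.48916567 234.8786564 ]
[169.3357574  231.92873981]
```

View pics/a31.png

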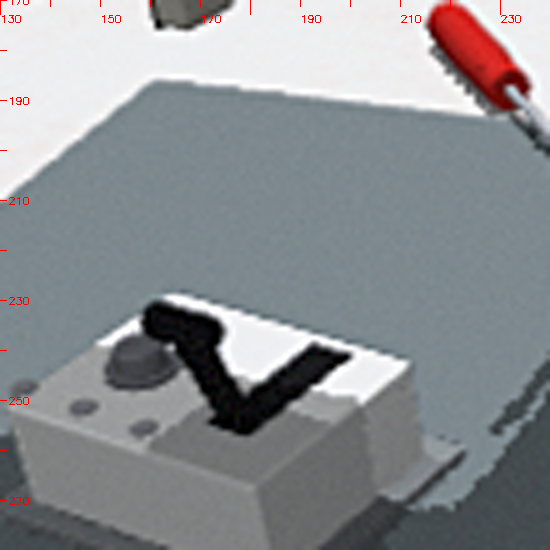

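View pics/a31b.png

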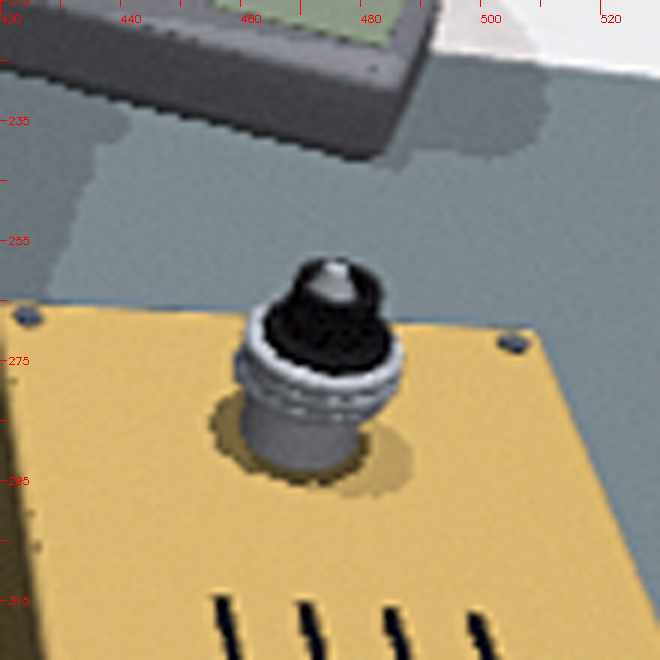

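View pics/a31s.png

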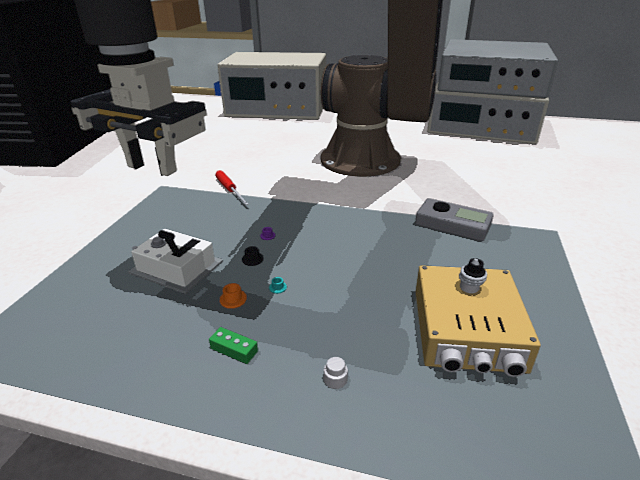

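```bash
python3 -c "
from station import *
print(job_done())"
```

```text
the job is handed in; nothing more can be done
None
```

The job is handed in at about 42 s of the 210 s limit. The station gave no verdict, so this rests on my own checks.

**What I did:**
1. I pressed the test button to about 7 mm down, and the lever dropped.
2. I threaded the spacer on the stud, then the three washers on the bench, then the small black bushing with its flange down. I pushed each one down until I felt contact.
3. I lifted the lever along its arc and let go.

**Last checks, from the scene camera:**
- **Lever:** its bar is at about pixel (166, 235). The fully-up position predicts (166.5, 234.9), so it is up.
- **Stack:** the picture shows spacer, three washers and the bushing, upright and seated.
- **Robot:** the gripper is clear of everything, at a height of 0.22 m.
- **Bench:** the cap, terminal block, meter, screwdriver and look-alike bushings are where they were at the start.

**What did not fit perfectly:**
- The scene camera read about 1 mm off from the robot's own position.
- The gripper read widths 1 to 3 mm under the parts' nominal diameters.
- The second washer sits a millimetre or so off centre.

I saw no part knocked aside and no grip slip.

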